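# Change over coating rollers to the machine rack in reverse order

## Robot

A 6-joint arm with a two-finger parallel gripper is mounted at the origin on the work surface. World frame = base frame: x ahead of the robot, y to its left, z up, the work surface at z = 0. Lengths are in m, angles in rad, forces in N, time in s.
With the tool pointing down it reaches from about 0.3 to 0.875 m from the base axis. Payload 6.4 kg.
Tool frame: the origin (TCP) lies at the very end of the fingers, on their centre line; the grasp point (between the pads) lies 19 mm behind it; z points along the fingers, x is the direction in which the jaws open and shut, and the axes are right-handed (so a half turn about z gives the same grasp; the last joint's range is limited). The gripper opens to 85 mm and grips with 20 to 120 N. Pads are 22 mm wide; open, the fingers measure 114 mm over their backs; the gripper's body (76 mm by 85 mm) begins 54 mm behind the grasp point. The pads swing forward as they close: fully open they stand 13 mm farther back than shut.
Start: joints at [1.136, 0.181, 1.607, -0, 1.354, -0.206], TCP at [0.13, 0.56, 0.231] pointing down, gripper open.
Joint ranges: [-2.99, 2.99], [-0.89, 2.07], [0.3, 2.58], [-1.14, 4.28], [0, 2.63], [-3.12, 3.12]. Speed limits (rad/s): [2.57, 2.57, 3.01, 3.14, 3.14, 3.14].

## Interface

Orientations are given as a unit quaternion [x, y, z, w].
In Python, from rig import env, grab_frame gives the robot as it stands.
- The arm moves only by the tool play_rows, never from a script. Its arguments are lists of equal length, an entry for each row: "slide": the shift along the world's x, y, z each as a share of 0.15 m, from -1 to 1, a list of three; "delta_rot": the turn, a rotation vector about the world's x, y, z each as a share of pi rad, from -1 to 1, a list of three; "claw": the opening, from 0 (shut) to 1 (fully open). A call has 1 to 8 rows; each row is the pose to reach, as a shift and turn from the pose commanded when the call began, turning the shorter way round; what a row does not reach only later rows make up. A row lasts 1/10 s, in which the tool goes at most 50 mm and 8.59 degrees, less where a joint would pass 70% of its speed; a pose out of reach is approached as far as the arm can. A call with a number of a shift or a turn outside -1 to 1 is refused whole. A call with a gripper value outside its range is refused whole. The fingers move at their own pace and stop on an object; "grip_force" is the grip in N (left out, the last holds). Time passes only in rows, so rows that repeat a pose let the fingers close. It gives the time, the measured TCP pose, the force and the opening at its end, in the units of the state.
- env.observe(): the state, without advancing time (a new reading comes with each control period).
- grab_frame(name): name is "scene" or "top" or "wrist"; returns a dict with "pixels" (400x640x3 uint8, blue, green, red), "fx", "fy", "cx", "cy" (pixels), "k1" (the pictures are not rectified: a ray, as slopes to the right and down, at radius r is drawn at 1 + k1 r^2 times it, then the intrinsics apply), "world_from_camera" (4x4, takes a point from camera to world coordinates). Camera axes: x right, y down, z forward; pixel columns grow to the right and rows downward; lengths in m; the calibration is good to about 2 mm. A picture is of the moment at which its call begins. There is no depth.
- env.hand_in(): hands the job in, once; it reports no verdict.
The state is a dict: "time_s": time; "joints": joint angles; "joint_vel": joint speeds; "joint_efforts": joint torques, N m; "position": TCP position; "tcp_rot": TCP orientation; "force": force on the tool from outside, world axes, zero at the start; "moment": the same for the moment, N m; "gripper_width": opening from 0.0 (shut) to 1.0 (fully open).
Only numpy, scipy, OpenCV 4.12 (cv2) and the standard library are available. Lean on these libraries where they do the work, as an engineer would, in place of code of your own. Each camera call takes 0.05 s, during which the arm holds its last target.

## Task

Move all four coating rollers from the black rack to the empty white rack in reverse order: the roller now at the left end of the black rack (the robot's left, y positive) goes into the seat at the right end of the white rack, the next one into the seat beside it, and so on to the other end. Lay each one gently and level into its seat with both journals in their notches; do not drop any roller or put it down on the bench, and leave all four at rest.

Things in the scene. Friction and masses are not known exactly. Their poses are not given: they have to be found in the camera images.
- red_roller: Loose red coating roller, 0.2 kg, lying level: a red rubber sleeve 36 mm in diameter and 50 mm long with bare steel journals 12 mm in diameter sticking out 21 mm at each end (92 mm overall). Origin at its centre, on its axis; x runs along its axis; both ends alike, turned about x by any angle. Seated, it lies along its rack's x.
- yellow_roller: Loose yellow coating roller, 0.2 kg, lying level: a yellow rubber sleeve 36 mm in diameter and 50 mm long with bare steel journals 12 mm in diameter sticking out 21 mm at each end (92 mm overall). Origin at its centre, on its axis; x runs along its axis; both ends alike, turned about x by any angle. Seated, it lies along its rack's x.
- blue_roller: Loose blue coating roller, 0.2 kg, lying level: a blue rubber sleeve 36 mm in diameter and 50 mm long with bare steel journals 12 mm in diameter sticking out 21 mm at each end (92 mm overall). Origin at its centre, on its axis; x runs along its axis; both ends alike, turned about x by any angle. Seated, it lies along its rack's x.
- green_roller: Loose green coating roller, 0.2 kg, lying level: a green rubber sleeve 36 mm in diameter and 50 mm long with bare steel journals 12 mm in diameter sticking out 21 mm at each end (92 mm overall). Origin at its centre, on its axis; x runs along its axis; both ends alike, turned about x by any angle. Seated, it lies along its rack's x.
- red_tag: Fixed red colour tag, a plate 20 x 44 x 6 mm on the front lip of the black rack, in front of the seat in which the red roller lies at the start; it stays there. Origin at the centre of its underside, 59 mm towards the rack's -x from the centre of its seat; its axes are the black rack's.
- yellow_tag: Fixed yellow colour tag, a plate 20 x 44 x 6 mm on the front lip of the black rack, in front of the seat in which the yellow roller lies at the start; it stays there. Origin at the centre of its underside, 59 mm towards the rack's -x from the centre of its seat; its axes are the black rack's.
- blue_tag: Fixed blue colour tag, a plate 20 x 44 x 6 mm on the front lip of the black rack, in front of the seat in which the blue roller lies at the start; it stays there. Origin at the centre of its underside, 59 mm towards the rack's -x from the centre of its seat; its axes are the black rack's.
- green_tag: Fixed green colour tag, a plate 20 x 44 x 6 mm on the front lip of the black rack, in front of the seat in which the green roller lies at the start; it stays there. Origin at the centre of its underside, 59 mm towards the rack's -x from the centre of its seat; its axes are the black rack's.
- old_rack: Fixed black steel rack, its seats exactly like those of the white rack, with axes and origin alike; its base plate reaches 26 mm farther at the front (-x), a lip for the colour tags. The rollers start here. Each rack is turned at most 0.15 rad, so y points roughly to the robot's left; either may be the nearer one. 39 mm is free between neighbouring sleeves.
- new_rack: Fixed white rack, empty, a black stripe under each seat. Origin: centre of its underside; x across, y along the row. Four seats at y -112.5, -37.5, 37.5, 112.5 mm, x 0: 45-degree V notches 32 wide, 16 deep in two rails 10 thick, 66 mm clear between (sleeve play 8 each way), rail tops z 56 mm, base 8 thick. A seated roller lies along x, axis at z 48.5; let go in the notch, it rolls to the bottom.

How it is judged:
By the outcome, as a careful person would: the job done as asked, in the order asked, and still so for the second after the job is handed in, with the robot touching nothing.
It also fails if it takes over 96 s, if anything falls off the work surface, if the arm or the gripper's body presses on something with over 40 N, if the wrist force passes 120 N, or if a joint passes its speed limit or range.

## Working session

There is one attempt and no reset: what is moved stays moved. The work goes in short steps, Python scripts to look and compute and a tool call to move; the robot and the scene stay as the last step left them, time stands still between calls to the robot, and variables do not carry over. Pictures are saved under pics/ and viewed, and the job is handed in when it is done.

Besides the shell and the picture viewer there is one more tool, called after "Emit:" as name(argument=value, ...) on one line, values as JSON. play_rows: Moves the arm, as the interface text tells. Shift numbers are shares of 0.15 m and turn numbers shares of pi rad, none past 1 either way. Its arguments: {"type":"object","properties":{"slide":{"type":"array"},"delta_rot":{"type":"array"},"claw":{"type":"array"},"grip_force":{"type":"number"}},"required":["slide","delta_rot","claw"]}

```bash
ls; mkdir -p pics
python3 - <<'E'
from rig import env, grab_frame
import cv2, numpy as np
print(env.observe())
for n in ("scene","top","wrist"):
    f=grab_frame(n); cv2.imwrite(f"pics/{n}0.png",f["pixels"])
    print(n,f["fx"],f["fy"],f["cx"],f["cy"],f["k1"],np.round(f["world_from_camera"],4).tolist())
E
```

```text
pics
{'time_s': 0.0, 'joints': array([ 1.13571314e+00,  1.81535134e-01,  1.60800376e+00,  2.52195336e-05,
        1.35382102e+00, -2.06260012e-01]), 'joint_vel': array([ 0.00144087, -0.00160536,  0.00179329,  0.0004762 ,  0.00073338,
        0.00026219]), 'joint_efforts': array([-1.21075745e-04, -4.44880021e+01, -3.51331830e+01, -2.36599080e-04,
        9.11067822e-03,  1.81484796e-05]), 'position': array([0.13014191, 0.55950893, 0.23038954]), 'tcp_rot': array([ 7.83210025e-01,  6.21756605e-01, -7.95433476e-04,  3.85017771e-04]), 'force': array([0.33638977, 0.18743413, 0.05118738]), 'moment': array([0.01402262, 0.02184585, 0.00290738]), 'gripper_width': 0.9935723609572327}
scene 394.06435641845206 394.06435641845206 323.48503396022977 197.8230130561699 -0.06423465165718935 [[0.1111, 0.7646, -0.6348, 0.9517], [0.9938, -0.086, 0.0704, -0.0579], [-0.0007, -0.6387, -0.7694, 0.5632], [0.0, 0.0, 0.0, 1.0]]
top 390.6750680025113 390.6750680025113 329.9940099243978 193.90443711394522 0.030162508383981695 [[0.013, -0.9863, 0.1645, 0.4158], [-0.9999, -0.0124, 0.0044, -0.031], [-0.0023, -0.1645, -0.9864, 0.6995], [0.0, 0.0, 0.0, 1.0]]
wrist 325.1066015956553 325.1066015956553 322.5116798305164 200.33411782645328 -0.06236404677454845 [[0.2264, 0.9265, 0.3006, 0.0527], [0.974, -0.2147, -0.0718, 0.5769], [-0.002, 0.309, -0.9511, 0.3737], [0.0, 0.0, 0.0, 1.0]]
```

View pics/top0.png

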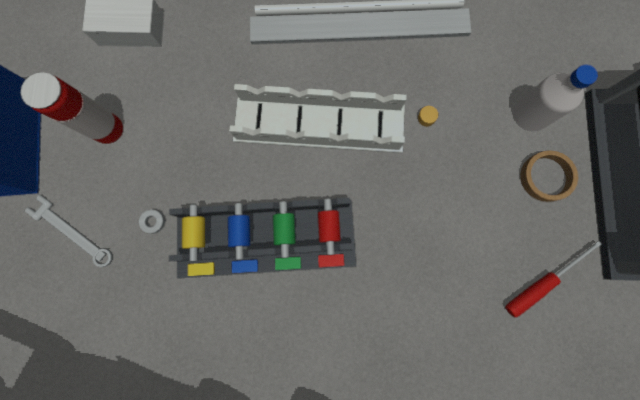

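View pics/scene0.png

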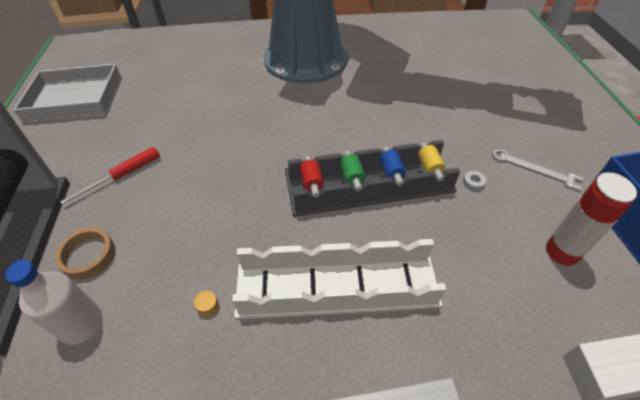

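```bash
cat > h.py <<'E'
import cv2, numpy as np
from rig import env, grab_frame
def rays(f,px):
    K=np.array([[f["fx"],0,f["cx"]],[0,f["fy"],f["cy"]],[0,0,1.]])
    p=cv2.undistortPoints(np.float64(px).reshape(-1,1,2),K,np.array([f["k1"],0,0,0.])).reshape(-1,2)
    T=np.array(f["world_from_camera"]); d=np.c_[p,np.ones(len(p))]@T[:3,:3].T
    return T[:3,3],d/np.linalg.norm(d,axis=1)[:,None]
def plane(f,px,z):
    o,d=rays(f,px); return o+d*((z-o[2])/d[:,2])[:,None]
def tri(f1,p1,f2,p2):
    A=0;b=0
    for f,p in((f1,p1),(f2,p2)):
        o,d=rays(f,[p]);P=np.eye(3)-np.outer(d[0],d[0]);A=A+P;b=b+P@o
    return np.linalg.solve(A,b)
def proj(f,X):
    T=np.linalg.inv(np.array(f["world_from_camera"]));X=np.float64(X).reshape(-1,3)
    K=np.array([[f["fx"],0,f["cx"]],[0,f["fy"],f["cy"]],[0,0,1.]])
    return cv2.projectPoints(X,cv2.Rodrigues(T[:3,:3])[0],T[:3,3],K,np.array([f["k1"],0,0,0.]))[0].reshape(-1,2)
H={"red":[(0,8),(172,180)],"yellow":[(22,34)],"blue":[(100,125)],"green":[(50,80)]}
def blobs(f,c,roi=None,amin=60):
    hsv=cv2.cvtColor(f["pixels"],cv2.COLOR_BGR2HSV);m=0
    for a,b in H[c]: m=m|cv2.inRange(hsv,(a,110,50),(b,255,255))
    if roi: 
        k=np.zeros_like(m);x0,y0,x1,y1=roi;k[y0:y1,x0:x1]=255;m=m&k
    n,l,s,ce=cv2.connectedComponentsWithStats(m)
    return [(ce[i],s[i]) for i in range(1,n) if s[i][4]>=amin],m
E
python3 - <<'E'
from h import *
t=grab_frame("top");s=grab_frame("scene")
for c in H:
    print(c,"top",[(np.round(a,1).tolist(),b.tolist()) for a,b in blobs(t,c,(165,190,360,285))[0]],"scene",[(np.round(a,1).tolist(),b.tolist()) for a,b in blobs(s,c,(280,130,460,215))[0]])
for n,f,(x0,y0,x1,y1) in (("zt",t,(220,75,420,165)),("zs",s,(225,230,455,325)),("zb",t,(160,190,365,285))):
    cv2.imwrite(f"pics/{n}.png",cv2.resize(f["pixels"][y0:y1,x0:x1],None,fx=3.4,fy=3.4,interpolation=cv2.INTER_CUBIC))
E
```

```text
red top [([328.6, 225.8], [318, 210, 23, 33, 659]), ([330.7, 260.2], [318, 254, 27, 13, 311])] scene [([311.0, 173.7], [300, 160, 24, 31, 537])]
yellow top [([192.9, 231.7], [182, 216, 23, 33, 721]), ([200.8, 268.8], [188, 262, 27, 14, 330])] scene [([430.6, 158.1], [418, 145, 27, 27, 480])]
blue top [([238.5, 230.2], [228, 214, 22, 33, 687]), ([244.5, 265.7], [231, 259, 27, 14, 326])] scene [([391.8, 162.8], [380, 149, 25, 29, 495])]
green top [([283.7, 228.5], [273, 213, 22, 32, 652]), ([287.5, 263.0], [275, 257, 26, 13, 305])] scene [([351.7, 167.8], [341, 155, 24, 29, 469])]
```

View pics/zt.png

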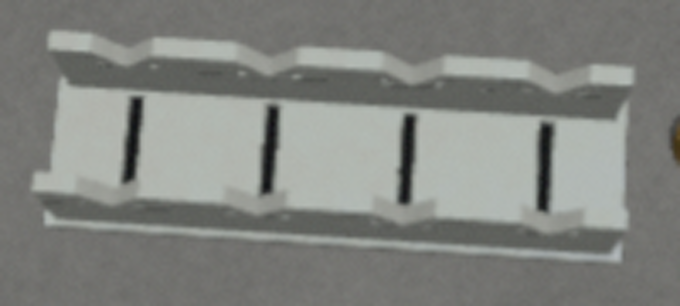

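View pics/zb.png

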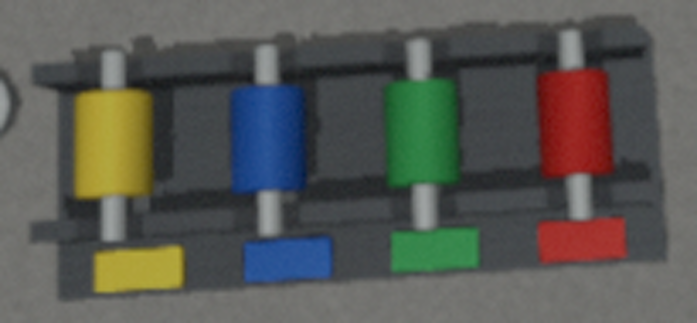

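View pics/zs.png

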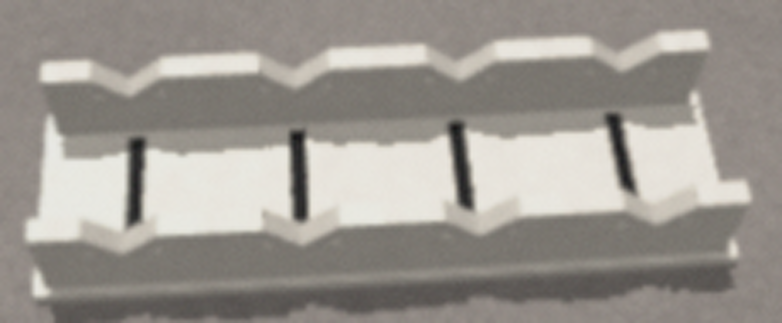

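```bash
cat > meas.py <<'E'
from h import *
t=grab_frame("top");s=grab_frame("scene")
tr={"red":(311,173.7),"yellow":(430.6,158.1),"blue":(391.8,162.8),"green":(351.7,167.8)}
B=[]
for c in ("yellow","blue","green","red"):
    bl=sorted(blobs(t,c,(165,190,360,285))[0],key=lambda q:q[0][1])
    X=tri(t,bl[0][0],s,blobs(s,c,(280,130,460,215),200)[0][0][0])
    P=plane(t,[bl[0][0]],.0525)[0]; G=plane(t,[bl[1][0]],.014)[0]
    print(c,"tri",X.round(4),"plane",P.round(4),"tag",G.round(4)); B.append((G,P))
B=np.array(B)
for n,z in ((0,"tag"),(1,"sl")):
    p=B[:,n,:2]; u=p[0]-p[3]; print(z,"yaw",np.arctan2(-u[0],u[1]),"len",np.linalg.norm(u),"mean",p.mean(0))
def stripes(f,roi):
    g=cv2.cvtColor(f["pixels"],cv2.COLOR_BGR2GRAY);x0,y0,x1,y1=roi
    m=np.zeros_like(g);m[y0:y1,x0:x1]=(g[y0:y1,x0:x1]<65)*255
    n,l,st,ce=cv2.connectedComponentsWithStats(m.astype(np.uint8))
    out=[]
    for i in range(1,n):
        if 25<st[i][4]<200:
            ys,xs=np.where(l==i); W=plane(f,np.c_[xs,ys],.008)[:,:2]; c=W.mean(0)
            d=np.linalg.svd(W-c)[2][0]; d*=np.sign(d[0]); q=(W-c)@d
            out.append((ce[i].round(1).tolist(),c.round(4).tolist(),round(float(np.arctan2(d[1],d[0])),3),(c+d*q.min()).round(4).tolist(),(c+d*q.max()).round(4).tolist()))
    return out
for n,f,r in (("top",t,(240,98,395,140)),("scene",s,(245,262,430,300))):
    for o in stripes(f,r): print(n,o)
E
python3 meas.py
```

```text
yellow tri [0.4577 0.1965 0.0526] plane [0.4577 0.1968 0.0525] tag [0.397  0.1922 0.014 ]
blue tri [0.4609 0.1222 0.0516] plane [0.4608 0.1222 0.0525] tag [0.4029 0.1178 0.014 ]
green tri [0.4648 0.0477 0.0511] plane [0.4648 0.0478 0.0525] tag [0.4083 0.0438 0.014 ]
red tri [ 0.4702 -0.0267  0.0502] plane [ 0.47   -0.0265  0.0525] tag [ 0.414  -0.0306  0.014 ]
tag yaw 0.07602141759923264 len 0.22345325302551505 mean [0.40554382 0.08080729]
sl yaw 0.05505164005218893 len 0.22363553185288929 mean [0.46332288 0.08506995]
top ([258.6, 115.7], [0.6763, 0.1062], -0.053, [0.6545, 0.1074], [0.6992, 0.105])
top ([298.9, 119.0], [0.671, 0.0315], -0.064, [0.6478, 0.033], [0.6945, 0.03])
top ([339.3, 121.3], [0.6675, -0.0433], -0.058, [0.643, -0.0419], [0.6914, -0.0447])
top ([379.7, 123.4], [0.6642, -0.1181], -0.052, [0.6401, -0.1168], [0.6864, -0.1192])
scene ([406.9, 273.6], [0.6635, 0.107], -0.045, [0.6461, 0.1078], [0.682, 0.1062])
scene ([360.1, 277.5], [0.6617, 0.032], -0.061, [0.6413, 0.0332], [0.6817, 0.0307])
scene ([312.5, 281.1], [0.6595, -0.0429], -0.048, [0.6382, -0.0419], [0.6801, -0.0439])
scene ([264.6, 281.9], [0.6528, -0.1175], -0.051, [0.6336, -0.1165], [0.6735, -0.1185])
```

```bash
cat > ov.py <<'E'
from h import *
import sys
def draw(f,c,yaw,roi,name,col=(0,0,255)):
    R=np.array([[np.cos(yaw),-np.sin(yaw)],[np.sin(yaw),np.cos(yaw)]])
    k=4; x0,y0,x1,y1=roi; im=cv2.resize(f["pixels"][y0:y1,x0:x1],None,fx=k,fy=k,interpolation=cv2.INTER_CUBIC)
    for x in (-43,-33,33,43):
        P=[]
        ys=[-150]+sum([[y-16,y,y+16] for y in (-112.5,-37.5,37.5,112.5)],[])+[150]
        for i,y in enumerate(ys):
            z=40 if i in(2,5,8,11) else 56
            P.append([*(R@[x,y]/1000+c),z/1000])
        q=proj(f,P); q=((q-[x0,y0]+.5)*k).round().astype(np.int32)
        cv2.polylines(im,[q],False,col,1)
    cv2.imwrite(name,im)
if __name__=="__main__":
    t=grab_frame("top");s=grab_frame("scene")
    draw(t,np.array([.6664,-.006]),-.055,(225,75,420,165),"pics/o1.png")
    draw(s,np.array([.6664,-.006]),-.055,(230,232,450,322),"pics/o2.png",)
    draw(t,np.array([.4644,.0853]),.076,(165,190,362,280),"pics/o3.png")
E
python3 ov.py
```

```text
(no output)
```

View pics/o1.png

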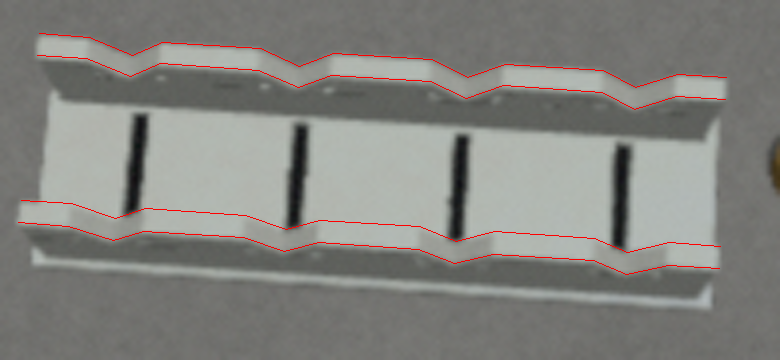

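View pics/o2.png

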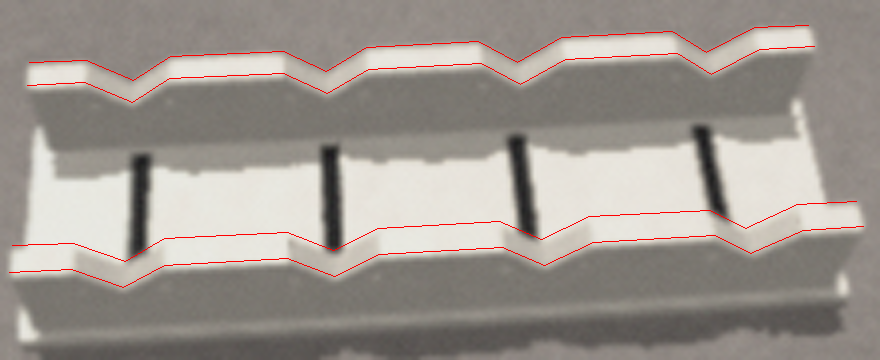

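View pics/o3.png

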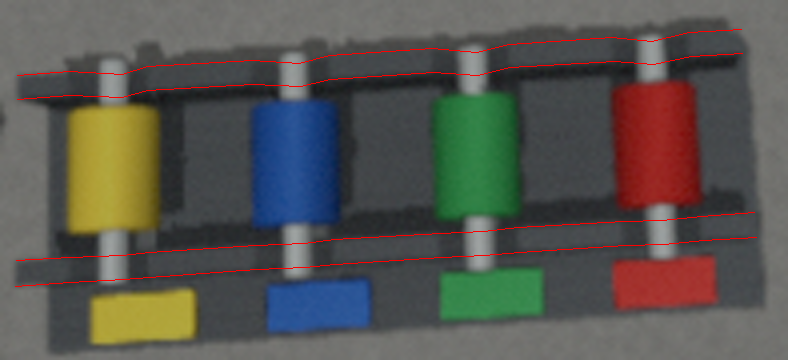

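Emit:
play_rows(slide=[[0.2,-0.2,0],[0.4,-0.45,0],[0.65,-0.7,0],[0.9,-0.95,0],[0.9,-0.95,0]], delta_rot=[[0,0,0.02],[0,0,0.04],[0,0,0.07],[0,0,0.097],[0,0,0.097]], claw=[0.65,0.65,0.65,0.65,0.65], grip_force=40)

```text
time_s: 0.95
position: [0.2687, 0.4144, 0.2315]
tcp_rot: [0.681, 0.733, 0.0, 0.001]
force: [0.1, 0.6, 0.2]
gripper_width: 0.65
```

Emit:
play_rows(slide=[[0.2,-0.2,0],[0.4,-0.45,0],[0.65,-0.7,0],[0.9,-0.95,0],[0.9,-0.95,0]], delta_rot=[[0,0,0],[0,0,0],[0,0,0],[0,0,0],[0,0,0]], claw=[0.65,0.65,0.65,0.65,0.65])

```text
time_s: 1.45
position: [0.4037, 0.2719, 0.2317]
tcp_rot: [0.682, 0.731, 0.0, 0.001]
force: [-0.0, 0.9, -0.0]
gripper_width: 0.651
```

Emit:
play_rows(slide=[[0.18,-0.25,-0.15],[0.36,-0.5,-0.3],[0.36,-0.5,-0.6],[0.36,-0.5,-0.6],[0.36,-0.5,-0.6],[0.36,-0.5,-0.6]], delta_rot=[[0,0,0.002],[0,0,0.002],[0,0,0.002],[0,0,0.002],[0,0,0.002],[0,0,0.002]], claw=[0.65,0.65,0.65,0.65,0.65,0.65])

```text
time_s: 2.05
position: [0.4552, 0.2013, 0.1433]
tcp_rot: [0.677, 0.736, 0.001, 0.001]
force: [0.9, 0.1, 0.1]
gripper_width: 0.649
```

Run:
```python
from h import *
o=env.observe();print(o["position"],o["tcp_rot"],o["joints"])
t=grab_frame("top");w=grab_frame("wrist");s=grab_frame("scene")
print(env.observe()["position"])
for n,f in(("t1",t),("w1",w),("s1",s)): cv2.imwrite(f"pics/{n}.png",f["pixels"])
```

```text
[0.45520276 0.20134003 0.14328901] [0.67692841 0.73604745 0.00122718 0.00075447] [ 1.77316431e-01  1.07676224e-01  1.88085158e+00  3.10902272e-04
  1.15019777e+00 -1.47723784e+00]
[0.45532296 0.20112548 0.14332088]
```

View pics/w1.png

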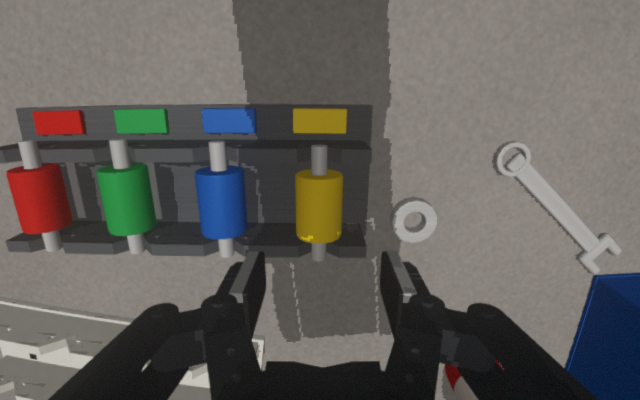

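View pics/t1.png

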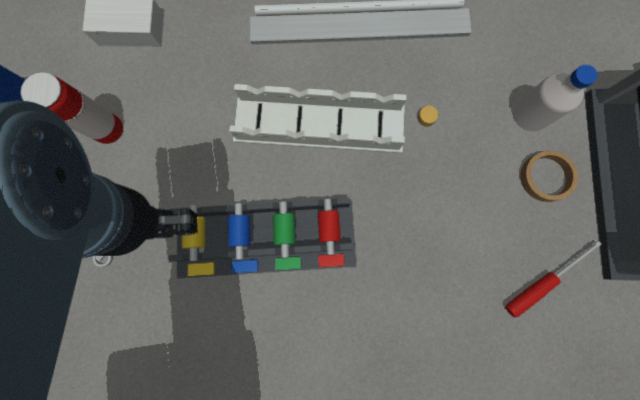

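View pics/s1.png

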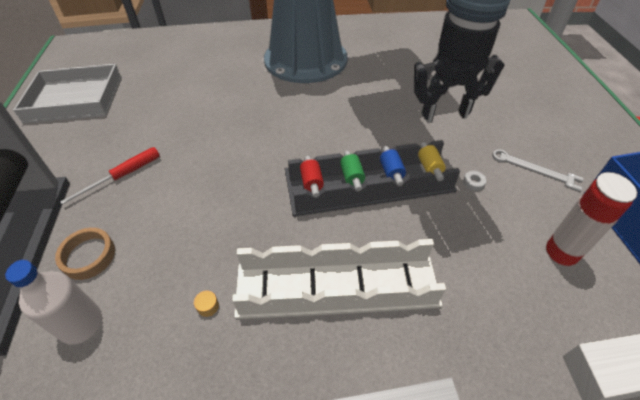

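Run:
```python
from h import *
o=env.observe();p=o["position"];print(p)
s=grab_frame("scene");w=grab_frame("wrist");t=grab_frame("top")
from scipy.spatial.transform import Rotation as R
x=R.from_quat(o["tcp_rot"]).as_matrix()[:,0]
for n,f in(("s",s),("w",w),("t",t)):print(n,proj(f,[p,p+x*.0275,p-x*.0275]).round(1).tolist())
for c in("yellow","blue","green","red"):
  b=sorted(blobs(w,c,(0,150,400,260))[0],key=lambda q:-q[1][4])
  print(c,b[0][0].round(1),plane(w,[b[0][0]],.0515)[0].round(4))
  b=sorted(blobs(w,c,(0,90,400,137))[0],key=lambda q:-q[1][4])
  print(" tag",plane(w,[b[0][0]],.014)[0].round(4))
k=4
for n,f,(x0,y0,x1,y1) in(("zs1",s,(400,50,520,200)),("zw1",w,(200,230,440,350))):
  cv2.imwrite(f"pics/{n}.png",cv2.resize(f["pixels"][y0:y1,x0:x1],None,fx=3,fy=3,interpolation=cv2.INTER_CUBIC))
```

```text
[0.45532296 0.20112548 0.14332088]
s [[444.0, 118.3], [459.1, 116.4], [428.7, 120.2]]
w [[324.6, 264.6], [380.0, 264.5], [269.1, 264.5]]
t [[167.3, 229.0], [147.6, 230.4], [186.9, 227.6]]
yellow [319.1 206.9] [0.4576 0.1977 0.0515]
 tag [0.3965 0.1929 0.014 ]
blue [221.6 203.2] [0.4609 0.123  0.0515]
 tag [0.4024 0.1186 0.014 ]
green [126.8 200.2] [0.4647 0.0481 0.0515]
 tag [0.408  0.0443 0.014 ]
red [ 39.8 199. ] [ 0.4699 -0.0257  0.0515]
 tag [ 0.4136 -0.0297  0.014 ]
```

View pics/zs1.png

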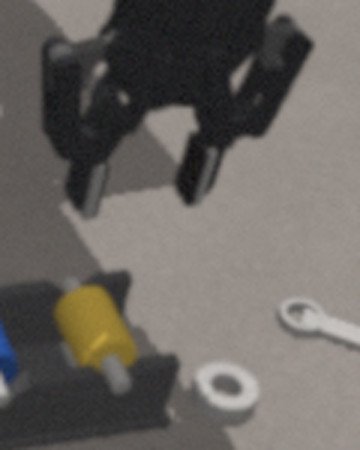

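View pics/zw1.png

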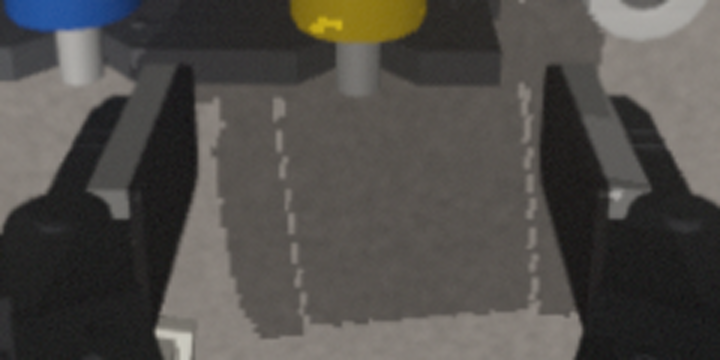

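Emit:
play_rows(slide=[[0.016,-0.028,0],[0.016,-0.028,-0.2],[0.016,-0.028,-0.38],[0.016,-0.028,-0.48],[0.016,-0.028,-0.58],[0.016,-0.028,-0.68],[0.016,-0.028,-0.775],[0.016,-0.028,-0.775]], delta_rot=[[0,0,0],[0,0,0],[0,0,0],[0,0,0],[0,0,0],[0,0,0],[0,0,0],[0,0,0]], claw=[0.65,0.65,0.65,0.65,0.65,0.65,0.65,0.65])

```text
time_s: 3.15
position: [0.4553, 0.1952, 0.0233]
tcp_rot: [0.678, 0.735, -0.002, -0.001]
force: [0.6, 0.1, 0.3]
gripper_width: 0.65
```

Run:
```python
from h import *
o=env.observe();print(o["position"],o["tcp_rot"],o["force"])
w=grab_frame("wrist");s=grab_frame("scene")
cv2.imwrite("pics/w2.png",np.vstack([w["pixels"][180:400,120:520],s["pixels"][40:220,200:600]]))
```

```text
[0.45534906 0.19523401 0.02334165] [ 0.67755465  0.73547002 -0.00151108 -0.00112073] [0.58566446 0.0980727  0.26493334]
```

View pics/w2.png

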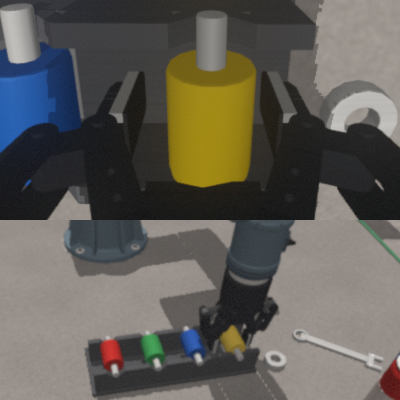

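Emit:
play_rows(slide=[[0.016,0.016,0.02],[0.016,0.016,0.02],[0.016,0.016,0.02]], delta_rot=[[0,0,0],[0,0,0],[0,0,0]], claw=[0.65,0.65,0.65])

```text
time_s: 3.55
position: [0.46, 0.1985, 0.029]
tcp_rot: [0.677, 0.736, 0.001, 0.001]
force: [0.2, -0.2, 0.3]
gripper_width: 0.653
```

Run:
```python
from h import *
o=env.observe();print(o["position"],o["tcp_rot"],o["force"])
w=grab_frame("wrist")
cv2.imwrite("pics/w3.png",w["pixels"][180:400,120:520])
```

```text
[0.4600182  0.19846644 0.02895265] [6.77378503e-01 7.35634099e-01 7.31188417e-04 5.48968469e-04] [ 0.23906752 -0.22474013  0.32239553]
```

View pics/w3.png

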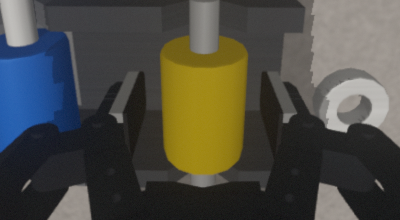

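Emit:
play_rows(slide=[[0,0,0],[0,0,0],[0,0,0],[0,0,0],[0,0,0],[0,0,0]], delta_rot=[[0,0,0],[0,0,0],[0,0,0],[0,0,0],[0,0,0],[0,0,0]], claw=[0.3,0.3,0.3,0.3,0.3,0.3])

```text
time_s: 4.2
position: [0.4593, 0.1986, 0.0283]
tcp_rot: [0.677, 0.736, 0.0, -0.0]
force: [-2.2, 4.2, 4.0]
gripper_width: 0.408
```

Emit:
play_rows(slide=[[0,0,0.1],[0,0,0.2],[0,0,0.4],[0,0,0.6],[0,0,0.8],[0,0,0.8]], delta_rot=[[0,0,0],[0,0,0],[0,0,0],[0,0,0],[0,0,0],[0,0,0]], claw=[0.3,0.3,0.3,0.3,0.3,0.3])

```text
time_s: 4.8
position: [0.4619, 0.1984, 0.1517]
tcp_rot: [0.677, 0.736, 0.003, 0.002]
force: [1.4, 0.8, -2.0]
gripper_width: 0.408
```

```bash
cat > look.py <<'E'
from h import *
import sys
o=env.observe();print(o["time_s"],o["position"].round(4),o["tcp_rot"].round(4),"yaw",round(2*np.arctan2(o["tcp_rot"][1],o["tcp_rot"][0])-np.pi/2,4),"F",o["force"].round(1),"w",o["gripper_width"],"q",o["joints"].round(2))
w=grab_frame("wrist");s=grab_frame("scene")
cv2.imwrite(f"pics/{sys.argv[1]}.png",np.vstack([w["pixels"][120:400,0:640],s["pixels"][100:400,0:640]]))
E
python3 look.py a1
```

```text
4.8 [0.4619 0.1984 0.1517] [0.6774 0.7356 0.0026 0.0024] yaw 0.0823 F [ 1.4  0.8 -2. ] w 0.40760913724185516 q [ 0.17  0.1   1.87 -0.    1.16 -1.48]
```

View pics/a1.png

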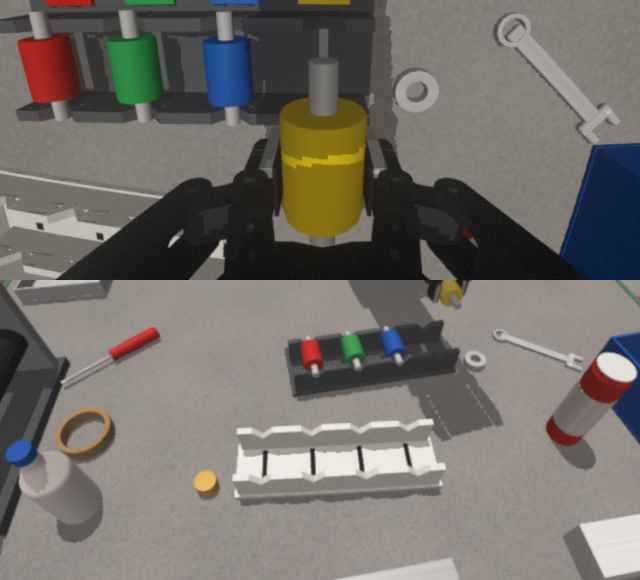

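Emit:
play_rows(slide=[[0.1,-0.15,0],[0.25,-0.4,0],[0.4,-0.65,0],[0.55,-0.9,0],[0.65,-1,0]], delta_rot=[[0,0,-0.005],[0,0,-0.015],[0,0,-0.025],[0,0,-0.035],[0,0,-0.043]], claw=[0.3,0.3,0.3,0.3,0.3])

```text
time_s: 5.4
position: [0.5565, 0.0448, 0.1454]
tcp_rot: [0.727, 0.687, -0.002, -0.001]
force: [0.8, 0.9, -2.5]
gripper_width: 0.406
```

Emit:
play_rows(slide=[[0.1,-0.15,0],[0.25,-0.4,0],[0.4,-0.65,0],[0.55,-0.9,0],[0.65,-1,0],[0.65,-1,0],[0.65,-1,0]], delta_rot=[[0,0,0],[0,0,0],[0,0,0],[0,0,0],[0,0,0],[0,0,0],[0,0,0]], claw=[0.3,0.3,0.3,0.3,0.3,0.3,0.3])

```text
time_s: 6.1
position: [0.6525, -0.1015, 0.145]
tcp_rot: [0.726, 0.688, -0.001, -0.002]
force: [0.3, 1.3, -3.6]
gripper_width: 0.409
```

```bash
python3 look.py a2
```

```text
6.1 [ 0.6525 -0.1015  0.145 ] [ 0.7258  0.6879 -0.0011 -0.0023] yaw -0.0537 F [ 0.3  1.3 -3.6] w 0.4090413237912639 q [-0.33  0.45  1.44  0.    1.25 -1.85]
```

View pics/a2.png

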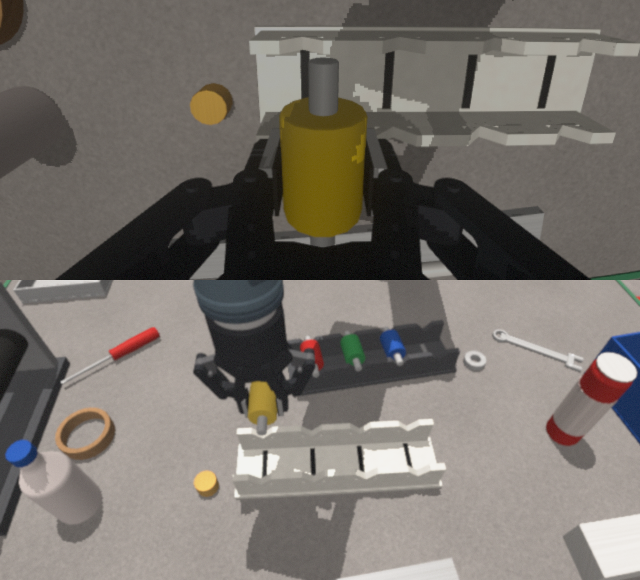

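Emit:
play_rows(slide=[[0.03,-0.06,0],[0.057,-0.112,0],[0.057,-0.112,-0.15],[0.057,-0.112,-0.3],[0.057,-0.112,-0.43],[0.057,-0.112,-0.43],[0.057,-0.112,-0.43]], delta_rot=[[0,0,0],[0,0,0],[0,0,0],[0,0,0],[0,0,0],[0,0,0],[0,0,0]], claw=[0.3,0.3,0.3,0.3,0.3,0.3,0.3])

```text
time_s: 6.9
position: [0.6629, -0.1188, 0.0838]
tcp_rot: [0.726, 0.688, -0.0, -0.0]
force: [0.2, -0.3, -2.4]
gripper_width: 0.404
```

```bash
python3 look.py a3
```

```text
6.9 [ 0.6629 -0.1188  0.0838] [ 7.255e-01  6.882e-01 -1.000e-04 -1.000e-04] yaw -0.0528 F [ 0.2 -0.3 -2.4] w 0.40438698767956205 q [-0.35  0.54  1.44 -0.    1.16 -1.87]
```

View pics/a3.png

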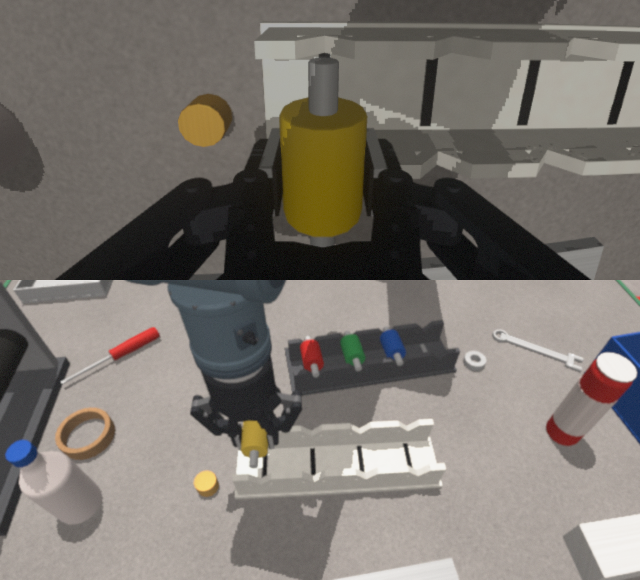

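```bash
cat > held.py <<'E'
from h import *
import sys
c=sys.argv[1]; o=env.observe(); z=o["position"][2]+.020
s=grab_frame("scene");w=grab_frame("wrist");t=grab_frame("top")
roi=tuple(map(int,sys.argv[2].split(',')))
b=max(blobs(s,c,roi)[0],key=lambda q:q[1][4]);print(b)
print("scene",plane(s,[b[0]],z+.004)[0].round(4))
b=max(blobs(w,c,(200,150,440,380))[0],key=lambda q:q[1][4]);print("wrist",b[0],plane(w,[b[0]],z)[0].round(4))
b=blobs(t,c,(220,60,420,190))[0]
if b: b=max(b,key=lambda q:q[1][4]);print("top",b[1],plane(t,[b[0]],z+.003)[0].round(4))
E
python3 held.py yellow 220,180,300,320
```

```text
(array([253.39921977, 258.09362809]), array([241, 240,  27,  37, 769], dtype=int32))
scene [ 0.6706 -0.1208  0.1093]
wrist [322.48360976 287.33473171] [ 0.6645 -0.12    0.1053]
```

Emit:
play_rows(slide=[[-0.013,0.008,0],[-0.013,0.008,-0.07],[-0.013,0.008,-0.14],[-0.013,0.008,-0.2],[-0.013,0.008,-0.25],[-0.013,0.008,-0.29],[-0.013,0.008,-0.31],[-0.013,0.008,-0.31]], delta_rot=[[0,0,0],[0,0,0],[0,0,0],[0,0,0],[0,0,0],[0,0,0],[0,0,0],[0,0,0]], claw=[0.3,0.3,0.3,0.3,0.3,0.3,0.3,0.3])

```text
time_s: 7.95
position: [0.6605, -0.1173, 0.0364]
tcp_rot: [0.726, 0.688, -0.0, -0.0]
force: [-0.2, 0.7, -2.0]
gripper_width: 0.411
```

```bash
python3 look.py a4;python3 held.py yellow 220,180,300,320
```

```text
7.95 [ 0.6605 -0.1173  0.0364] [ 7.256e-01  6.882e-01 -2.000e-04 -4.000e-04] yaw -0.0529 F [-0.2  0.7 -2. ] w 0.41116968352897115 q [-0.35  0.6   1.46 -0.    1.08 -1.87]
(array([259.04006163, 273.97688752]), array([247, 258,  26,  34, 649], dtype=int32))
scene [ 0.6682 -0.1194  0.0613]
wrist [322.47846424 287.23991425] [ 0.6618 -0.1185  0.0573]
```

View pics/a4.png

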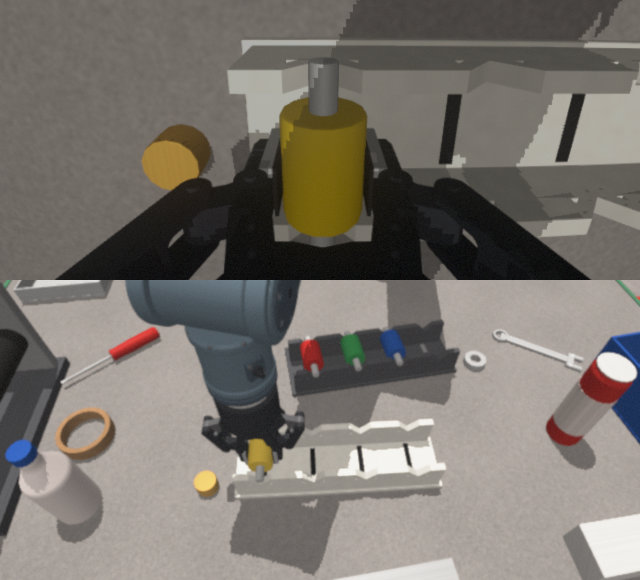

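Emit:
play_rows(slide=[[0,0,-0.015],[0,0,-0.03],[0,0,-0.04],[0,0,-0.04]], delta_rot=[[0,0,0],[0,0,0],[0,0,0],[0,0,0]], claw=[0.3,0.3,0.3,0.3])

```text
time_s: 8.6
position: [0.6605, -0.1173, 0.0306]
tcp_rot: [0.726, 0.688, -0.0, -0.0]
force: [0.5, -0.3, -2.2]
gripper_width: 0.408
```

Emit:
play_rows(slide=[[0,0,-0.01],[0,0,-0.01],[0,0,-0.01]], delta_rot=[[0,0,0],[0,0,0],[0,0,0]], claw=[0.3,0.3,0.3])

```text
time_s: 8.9
position: [0.6608, -0.1174, 0.0295]
tcp_rot: [0.726, 0.688, -0.0, -0.0]
force: [0.3, 0.1, -3.8]
gripper_width: 0.41
```

Emit:
play_rows(slide=[[0,0,-0.01],[0,0,-0.01],[0,0,-0.01]], delta_rot=[[0,0,0],[0,0,0],[0,0,0]], claw=[0.3,0.3,0.3])

```text
time_s: 9.2
position: [0.6611, -0.1176, 0.0285]
tcp_rot: [0.726, 0.688, 0.0, 0.0]
force: [-0.9, -0.7, 2.0]
gripper_width: 0.41
```

```bash
python3 look.py a5;python3 held.py yellow 220,180,300,320
```

```text
9.2 [ 0.6611 -0.1176  0.0285] [7.255e-01 6.882e-01 1.000e-04 4.000e-04] yaw -0.0528 F [-0.9 -0.7  2. ] w 0.40987190671330187 q [-0.35  0.61  1.46 -0.    1.06 -1.87]
(array([259.63157895, 277.18341308]), array([248, 262,  26,  33, 627], dtype=int32))
scene [ 0.6685 -0.1197  0.0525]
wrist [322.47657622 287.21764591] [ 0.6616 -0.1186  0.0485]
```

View pics/a5.png

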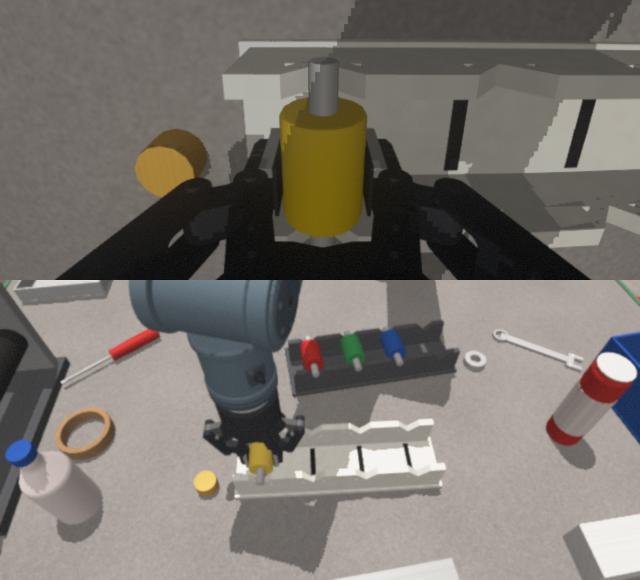

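Emit:
play_rows(slide=[[0,0,0],[0,0,0],[0,0,0],[0,0,0],[0,0,0]], delta_rot=[[0,0,0],[0,0,0],[0,0,0],[0,0,0],[0,0,0]], claw=[0.45,0.5,0.6,0.65,0.65])

```text
time_s: 9.95
position: [0.6608, -0.1173, 0.0279]
tcp_rot: [0.726, 0.688, 0.0, -0.0]
force: [-0.7, -0.3, -0.7]
gripper_width: 0.655
```

Emit:
play_rows(slide=[[0,0,0.05],[0,0,0.15],[0,0,0.3],[0,0,0.5],[0,0,0.7],[0,0,0.7]], delta_rot=[[0,0,0],[0,0,0],[0,0,0],[0,0,0],[0,0,0],[0,0,0]], claw=[0.65,0.65,0.65,0.65,0.65,0.65])

```text
time_s: 10.55
position: [0.6645, -0.1186, 0.1406]
tcp_rot: [0.725, 0.688, 0.002, 0.005]
force: [0.8, -0.9, 0.1]
gripper_width: 0.65
```

```bash
python3 look.py a6
```

```text
10.55 [ 0.6645 -0.1186  0.1406] [0.7255 0.6882 0.0025 0.005 ] yaw -0.0527 F [ 0.8 -0.9  0.1] w 0.6500403659274125 q [-0.35  0.47  1.42  0.    1.24 -1.87]
```

View pics/a6.png

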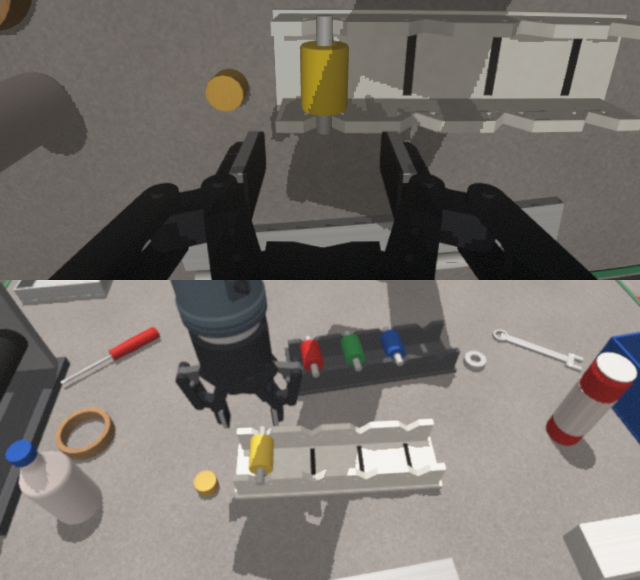

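Emit:
play_rows(slide=[[-0.15,0.2,0],[-0.35,0.4,0],[-0.55,0.65,0],[-0.68,0.8,0]], delta_rot=[[0,0,0.01],[0,0,0.02],[0,0,0.03],[0,0,0.041]], claw=[0.65,0.65,0.65,0.65])

```text
time_s: 11.05
position: [0.5555, 0.005, 0.1316]
tcp_rot: [0.679, 0.734, -0.001, -0.002]
force: [0.1, -0.8, 0.6]
gripper_width: 0.652
```

Emit:
play_rows(slide=[[-0.15,0.2,0],[-0.35,0.4,0],[-0.55,0.65,0],[-0.68,0.8,0],[-0.68,0.8,0],[-0.68,0.8,0]], delta_rot=[[0,0,0],[0,0,0],[0,0,0],[0,0,0],[0,0,0],[0,0,0]], claw=[0.65,0.65,0.65,0.65,0.65,0.65])

```text
time_s: 11.65
position: [0.4563, 0.1229, 0.1327]
tcp_rot: [0.679, 0.734, -0.0, -0.0]
force: [0.0, -0.4, -0.0]
gripper_width: 0.652
```

```bash
python3 look.py a7
```

```text
11.65 [0.4563 0.1229 0.1327] [ 6.792e-01  7.340e-01 -3.000e-04 -1.000e-04] yaw 0.0775 F [ 0.  -0.4 -0. ] w 0.651791357896254 q [ 0.01  0.07  1.95 -0.    1.13 -1.64]
```

View pics/a7.png

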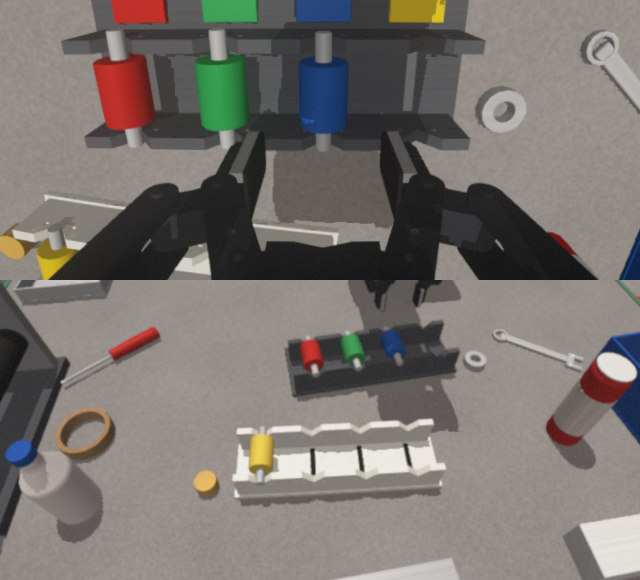

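Emit:
play_rows(slide=[[0.03,0,-0.1],[0.03,0,-0.25],[0.03,0,-0.4],[0.03,0,-0.5],[0.03,0,-0.58],[0.03,0,-0.64],[0.03,0,-0.69],[0.03,0,-0.69]], delta_rot=[[0,0,0],[0,0,0],[0,0,0],[0,0,0],[0,0,0],[0,0,0],[0,0,0],[0,0,0]], claw=[0.65,0.65,0.65,0.65,0.65,0.65,0.65,0.65])

```text
time_s: 12.55
position: [0.4609, 0.1224, 0.0288]
tcp_rot: [0.68, 0.733, -0.0, -0.0]
force: [0.1, -0.2, -0.4]
gripper_width: 0.649
```

```bash
python3 look.py a8
```

```text
12.55 [0.4609 0.1224 0.0288] [ 6.799e-01  7.333e-01 -5.000e-04 -5.000e-04] yaw 0.0755 F [ 0.1 -0.2 -0.4] w 0.6485860692896913 q [ 0.01  0.26  1.98 -0.    0.9  -1.64]
```

View pics/a8.png

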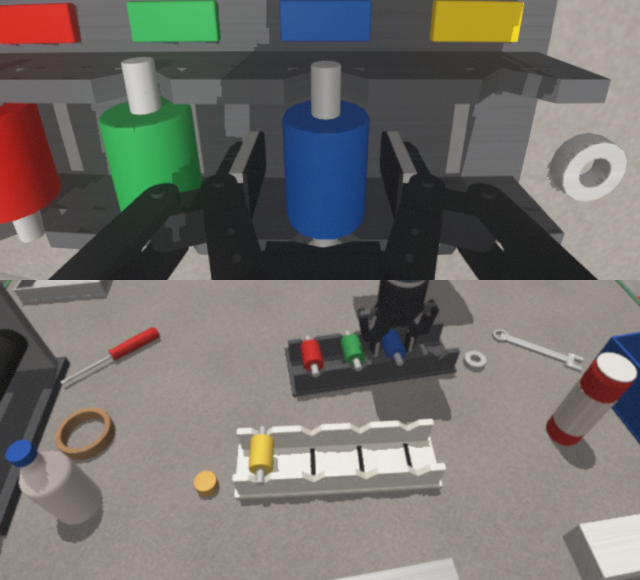

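Emit:
play_rows(slide=[[0,0.008,0],[0,0.008,0],[0,0.008,0],[0,0.008,0],[0,0.008,0],[0,0.008,0],[0,0.008,0]], delta_rot=[[0,0,0],[0,0,0],[0,0,0],[0,0,0],[0,0,0],[0,0,0],[0,0,0]], claw=[0.65,0.3,0.3,0.3,0.3,0.3,0.3])

```text
time_s: 13.35
position: [0.4618, 0.1237, 0.0302]
tcp_rot: [0.68, 0.734, 0.0, 0.0]
force: [-1.9, -1.5, 6.9]
gripper_width: 0.408
```

Emit:
play_rows(slide=[[0,0,0.1],[0,0,0.2],[0,0,0.4],[0,0,0.6],[0,0,0.8],[0,0,0.8]], delta_rot=[[0,0,0],[0,0,0],[0,0,0],[0,0,0],[0,0,0],[0,0,0]], claw=[0.3,0.3,0.3,0.3,0.3,0.3])

```text
time_s: 13.95
position: [0.464, 0.1241, 0.1534]
tcp_rot: [0.68, 0.733, 0.003, 0.003]
force: [0.4, -0.5, -1.9]
gripper_width: 0.409
```

Emit:
play_rows(slide=[[0.1,-0.08,0],[0.25,-0.2,0],[0.45,-0.35,0],[0.6,-0.5,0],[0.67,-0.55,0]], delta_rot=[[0,0,-0.01],[0,0,-0.02],[0,0,-0.03],[0,0,-0.042],[0,0,-0.042]], claw=[0.3,0.3,0.3,0.3,0.3])

```text
time_s: 14.45
position: [0.5631, 0.0385, 0.1474]
tcp_rot: [0.728, 0.686, -0.001, -0.001]
force: [0.0, -0.2, -3.0]
gripper_width: 0.409
```

Emit:
play_rows(slide=[[0.1,-0.08,0],[0.25,-0.2,0],[0.45,-0.35,0],[0.6,-0.5,0],[0.67,-0.55,0],[0.67,-0.55,0],[0.67,-0.55,0]], delta_rot=[[0,0,0],[0,0,0],[0,0,0],[0,0,0],[0,0,0],[0,0,0],[0,0,0]], claw=[0.3,0.3,0.3,0.3,0.3,0.3,0.3])

```text
time_s: 15.15
position: [0.6611, -0.0408, 0.1475]
tcp_rot: [0.727, 0.687, -0.001, -0.002]
force: [-0.3, 0.4, -2.5]
gripper_width: 0.411
```

```bash
python3 look.py b1
```

```text
15.15 [ 0.6611 -0.0408  0.1475] [ 0.7267  0.6869 -0.0008 -0.0016] yaw -0.0563 F [-0.3  0.4 -2.5] w 0.4107678353300283 q [-0.24  0.45  1.44  0.    1.26 -1.76]
```

View pics/b1.png

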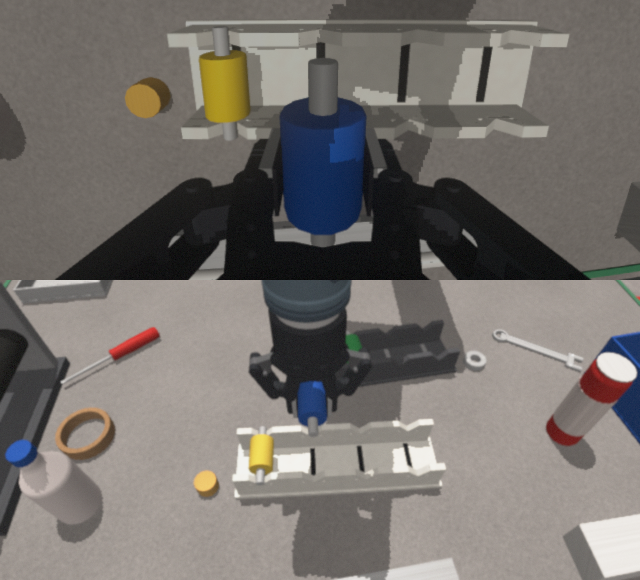

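Emit:
play_rows(slide=[[0.027,-0.013,-0.05],[0.027,-0.013,-0.15],[0.027,-0.013,-0.3],[0.027,-0.013,-0.43],[0.027,-0.013,-0.53],[0.027,-0.013,-0.6],[0.027,-0.013,-0.66],[0.027,-0.013,-0.66]], delta_rot=[[0,0,0],[0,0,0],[0,0,0],[0,0,0],[0,0,0],[0,0,0],[0,0,0],[0,0,0]], claw=[0.3,0.3,0.3,0.3,0.3,0.3,0.3,0.3])

```text
time_s: 16.05
position: [0.6655, -0.0429, 0.0491]
tcp_rot: [0.727, 0.687, -0.001, -0.001]
force: [-0.6, 0.2, -1.6]
gripper_width: 0.408
```

```bash
python3 look.py b2; python3 held.py blue 240,180,380,320
```

```text
16.05 [ 0.6655 -0.0429  0.0491] [ 7.266e-01  6.870e-01 -6.000e-04 -9.000e-04] yaw -0.056 F [-0.6  0.2 -1.6] w 0.4083984790196386 q [-0.24  0.58  1.47  0.    1.1  -1.76]
(array([311.51652893, 267.20523416]), array([299, 251,  26,  35, 726], dtype=int32))
scene [ 0.6731 -0.0441  0.075 ]
wrist [323.72811898 288.88519153] [ 0.6687 -0.0437  0.071 ]
```

View pics/b2.png

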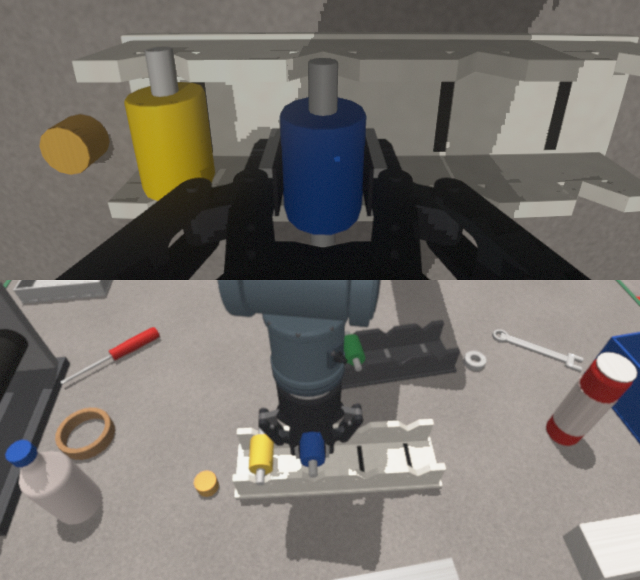

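Emit:
play_rows(slide=[[-0.01,0,-0.03],[-0.01,0,-0.06],[-0.01,0,-0.085],[-0.01,0,-0.105],[-0.01,0,-0.115],[-0.01,0,-0.115],[-0.01,0,-0.115]], delta_rot=[[0,0,0],[0,0,0],[0,0,0],[0,0,0],[0,0,0],[0,0,0],[0,0,0]], claw=[0.3,0.3,0.3,0.3,0.3,0.3,0.3])

```text
time_s: 17.0
position: [0.6649, -0.0431, 0.0333]
tcp_rot: [0.727, 0.687, 0.0, 0.0]
force: [0.2, 0.7, -1.4]
gripper_width: 0.414
```

Emit:
play_rows(slide=[[0,0,-0.008],[0,0,-0.008],[0,0,-0.008]], delta_rot=[[0,0,0],[0,0,0],[0,0,0]], claw=[0.3,0.3,0.3])

```text
time_s: 17.3
position: [0.6649, -0.0431, 0.0322]
tcp_rot: [0.727, 0.687, 0.0, 0.0]
force: [0.3, -0.1, -2.0]
gripper_width: 0.407
```

Emit:
play_rows(slide=[[0,0,-0.008],[0,0,-0.008],[0,0,-0.008]], delta_rot=[[0,0,0],[0,0,0],[0,0,0]], claw=[0.3,0.3,0.3])

```text
time_s: 17.6
position: [0.6648, -0.0431, 0.0309]
tcp_rot: [0.727, 0.687, -0.0, -0.0]
force: [-1.7, 0.2, -1.4]
gripper_width: 0.41
```

Emit:
play_rows(slide=[[0,0,-0.005],[0,0,-0.005],[0,0,-0.005]], delta_rot=[[0,0,0],[0,0,0],[0,0,0]], claw=[0.3,0.3,0.3])

```text
time_s: 17.9
position: [0.665, -0.043, 0.0305]
tcp_rot: [0.727, 0.687, 0.0, 0.0]
force: [-1.4, 2.1, 1.3]
gripper_width: 0.407
```

Contact. Release.

Emit:
play_rows(slide=[[0,0,-0.003],[0,0,-0.003],[0,0,-0.003],[0,0,-0.003],[0,0,-0.003],[0,0,-0.003]], delta_rot=[[0,0,0],[0,0,0],[0,0,0],[0,0,0],[0,0,0],[0,0,0]], claw=[0.3,0.45,0.5,0.6,0.65,0.65])

```text
time_s: 18.5
position: [0.6648, -0.0432, 0.0296]
tcp_rot: [0.727, 0.687, -0.0, -0.0]
force: [-0.4, -0.4, 0.2]
gripper_width: 0.652
```

Emit:
play_rows(slide=[[0,0,0.05],[0,0,0.15],[0,0,0.3],[0,0,0.5],[0,0,0.7],[0,0,0.7]], delta_rot=[[0,0,0],[0,0,0],[0,0,0],[0,0,0],[0,0,0],[0,0,0]], claw=[0.65,0.65,0.65,0.65,0.65,0.65])

```text
time_s: 19.1
position: [0.6687, -0.0439, 0.1422]
tcp_rot: [0.727, 0.687, 0.003, 0.005]
force: [0.5, -0.2, 1.1]
gripper_width: 0.652
```

```bash
python3 look.py b3
```

```text
19.1 [ 0.6687 -0.0439  0.1422] [0.7266 0.6871 0.003  0.0047] yaw -0.0559 F [ 0.5 -0.2  1.1] w 0.6516287878319091 q [-0.24  0.46  1.43  0.    1.24 -1.76]
```

View pics/b3.png

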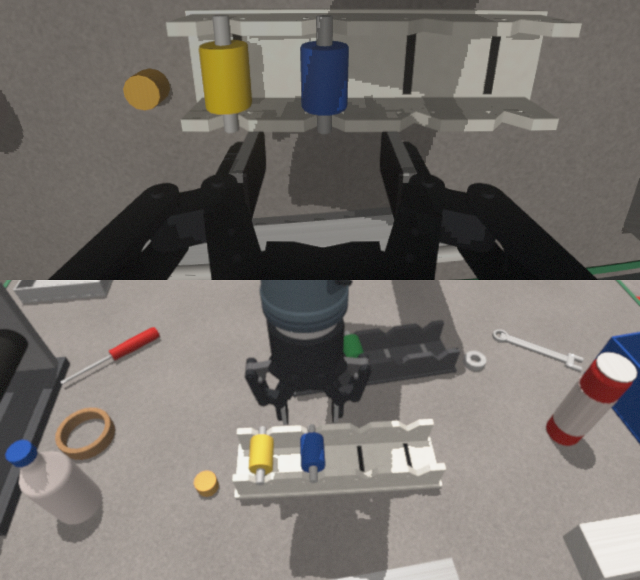

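Emit:
play_rows(slide=[[-0.15,0.07,0],[-0.35,0.16,0],[-0.55,0.25,0],[-0.67,0.305,0]], delta_rot=[[0,0,0.01],[0,0,0.02],[0,0,0.03],[0,0,0.042]], claw=[0.65,0.65,0.65,0.65])

```text
time_s: 19.6
position: [0.5612, 0.0038, 0.1332]
tcp_rot: [0.679, 0.734, -0.001, -0.002]
force: [0.5, -0.7, 0.5]
gripper_width: 0.651
```

Emit:
play_rows(slide=[[-0.15,0.07,0],[-0.35,0.16,0],[-0.55,0.25,0],[-0.67,0.305,0],[-0.67,0.305,0],[-0.67,0.305,0],[-0.67,0.305,0]], delta_rot=[[0,0,0],[0,0,0],[0,0,0],[0,0,0],[0,0,0],[0,0,0],[0,0,0]], claw=[0.65,0.65,0.65,0.65,0.65,0.65,0.65])

```text
time_s: 20.3
position: [0.4648, 0.048, 0.1348]
tcp_rot: [0.68, 0.733, 0.0, 0.0]
force: [0.7, 0.5, -0.3]
gripper_width: 0.651
```

```bash
python3 look.py b4
```

```text
20.3 [0.4648 0.048  0.1348] [6.799e-01 7.333e-01 1.000e-04 3.000e-04] yaw 0.0756 F [ 0.7  0.5 -0.3] w 0.6514334834097508 q [-0.15  0.05  1.96 -0.    1.13 -1.8 ]
```

View pics/b4.png

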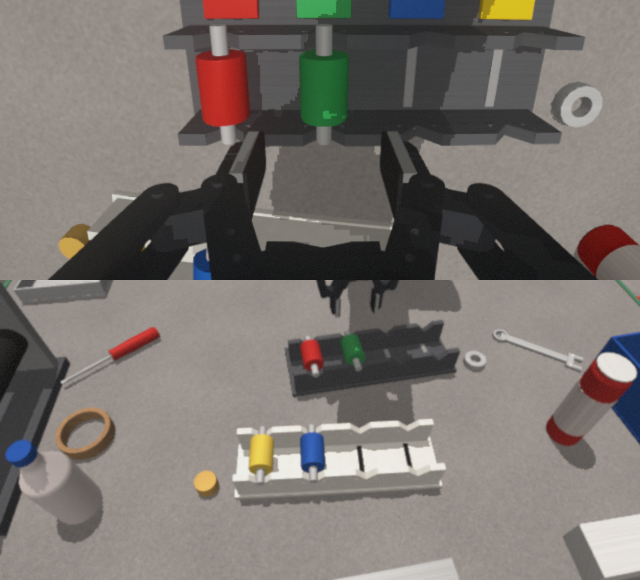

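Emit:
play_rows(slide=[[0,0.006,-0.1],[0,0.006,-0.25],[0,0.006,-0.4],[0,0.006,-0.5],[0,0.006,-0.58],[0,0.006,-0.65],[0,0.006,-0.7],[0,0.006,-0.7]], delta_rot=[[0,0,0],[0,0,0],[0,0,0],[0,0,0],[0,0,0],[0,0,0],[0,0,0],[0,0,0]], claw=[0.65,0.65,0.65,0.65,0.65,0.65,0.65,0.65])

```text
time_s: 21.2
position: [0.4634, 0.0493, 0.0289]
tcp_rot: [0.68, 0.733, -0.0, -0.001]
force: [0.5, -0.7, -0.9]
gripper_width: 0.649
```

```bash
python3 look.py b5
```

```text
21.2 [0.4634 0.0493 0.0289] [ 6.798e-01  7.334e-01 -4.000e-04 -6.000e-04] yaw 0.0758 F [ 0.5 -0.7 -0.9] w 0.6487258651477207 q [-0.15  0.24  2.01  0.    0.89 -1.8 ]
```

View pics/b5.png

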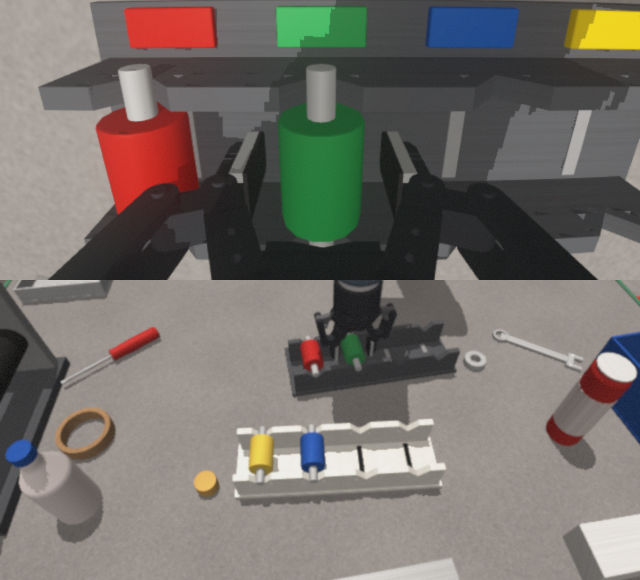

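Emit:
play_rows(slide=[[0,-0.005,0],[0,-0.005,0],[0,-0.005,0],[0,-0.005,0],[0,-0.005,0],[0,-0.005,0],[0,-0.005,0]], delta_rot=[[0,0,0],[0,0,0],[0,0,0],[0,0,0],[0,0,0],[0,0,0],[0,0,0]], claw=[0.65,0.3,0.3,0.3,0.3,0.3,0.3])

```text
time_s: 22.0
position: [0.4643, 0.0486, 0.0303]
tcp_rot: [0.68, 0.733, 0.0, 0.0]
force: [-1.2, 0.5, 6.4]
gripper_width: 0.405
```

Emit:
play_rows(slide=[[0,0,0.1],[0,0,0.2],[0,0,0.4],[0,0,0.6],[0,0,0.8],[0,0,0.8]], delta_rot=[[0,0,0],[0,0,0],[0,0,0],[0,0,0],[0,0,0],[0,0,0]], claw=[0.3,0.3,0.3,0.3,0.3,0.3])

```text
time_s: 22.6
position: [0.4666, 0.0482, 0.1536]
tcp_rot: [0.68, 0.733, 0.002, 0.003]
force: [1.2, -0.6, -1.8]
gripper_width: 0.406
```

Emit:
play_rows(slide=[[0.1,-0.01,0],[0.25,-0.02,0],[0.45,-0.04,0],[0.6,-0.055,0],[0.68,-0.055,0]], delta_rot=[[0,0,-0.01],[0,0,-0.02],[0,0,-0.03],[0,0,-0.042],[0,0,-0.042]], claw=[0.3,0.3,0.3,0.3,0.3])

```text
time_s: 23.1
position: [0.5667, 0.0399, 0.1479]
tcp_rot: [0.727, 0.686, -0.001, -0.0]
force: [0.4, 0.0, -1.0]
gripper_width: 0.407
```

Emit:
play_rows(slide=[[0.1,-0.01,0],[0.25,-0.02,0],[0.45,-0.04,0],[0.6,-0.055,0],[0.68,-0.055,0],[0.68,-0.055,0],[0.68,-0.055,0]], delta_rot=[[0,0,0],[0,0,0],[0,0,0],[0,0,0],[0,0,0],[0,0,0],[0,0,0]], claw=[0.3,0.3,0.3,0.3,0.3,0.3,0.3])

```text
time_s: 23.8
position: [0.6666, 0.0321, 0.1477]
tcp_rot: [0.727, 0.687, -0.001, -0.001]
force: [-0.2, -0.4, -2.4]
gripper_width: 0.41
```

```bash
python3 look.py c1
```

```text
23.8 [0.6666 0.0321 0.1477] [ 0.7266  0.687  -0.001  -0.0012] yaw -0.056 F [-0.2 -0.4 -2.4] w 0.40978504302342683 q [-0.13  0.46  1.42 -0.    1.26 -1.64]
```

View pics/c1.png

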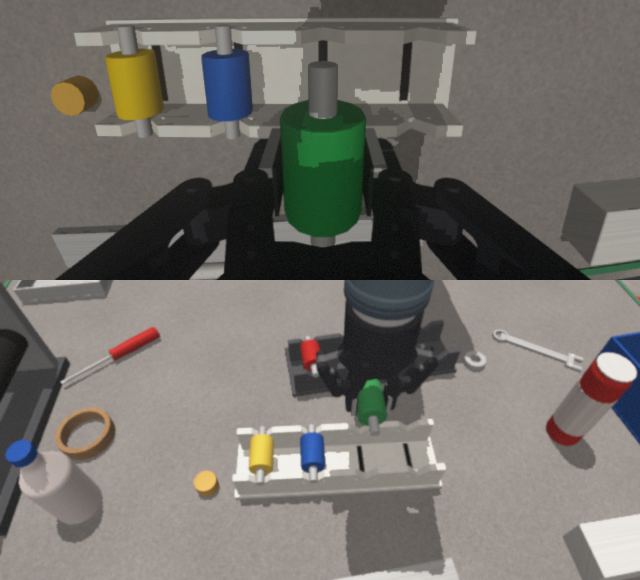

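Emit:
play_rows(slide=[[0.006,-0.002,-0.05],[0.006,-0.002,-0.15],[0.006,-0.002,-0.3],[0.006,-0.002,-0.43],[0.006,-0.002,-0.53],[0.006,-0.002,-0.6],[0.006,-0.002,-0.66],[0.006,-0.002,-0.66]], delta_rot=[[0,0,0],[0,0,0],[0,0,0],[0,0,0],[0,0,0],[0,0,0],[0,0,0],[0,0,0]], claw=[0.3,0.3,0.3,0.3,0.3,0.3,0.3,0.3])

```text
time_s: 24.7
position: [0.6679, 0.0318, 0.0492]
tcp_rot: [0.727, 0.687, -0.001, -0.001]
force: [-0.7, -0.3, -1.5]
gripper_width: 0.406
```

```bash
python3 look.py c2; python3 held.py green 330,180,420,320
```

```text
24.7 [0.6679 0.0318 0.0492] [ 7.267e-01  6.870e-01 -7.000e-04 -8.000e-04] yaw -0.0561 F [-0.7 -0.3 -1.5] w 0.4059249690847966 q [-0.13  0.58  1.47 -0.    1.1  -1.64]
(array([364.99689922, 264.55658915]), array([353, 247,  24,  37, 645], dtype=int32))
scene [0.6775 0.0315 0.0751]
wrist [323.88933888 291.89273205] [0.6727 0.0312 0.0711]
```

View pics/c2.png

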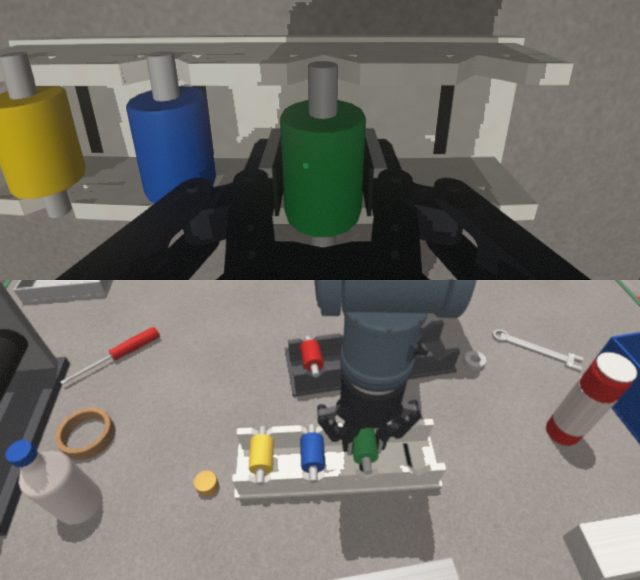

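Emit:
play_rows(slide=[[-0.01,0,-0.03],[-0.01,0,-0.06],[-0.01,0,-0.085],[-0.01,0,-0.105],[-0.01,0,-0.12],[-0.01,0,-0.12],[-0.01,0,-0.12]], delta_rot=[[0,0,0],[0,0,0],[0,0,0],[0,0,0],[0,0,0],[0,0,0],[0,0,0]], claw=[0.3,0.3,0.3,0.3,0.3,0.3,0.3])

```text
time_s: 25.65
position: [0.6673, 0.0317, 0.0327]
tcp_rot: [0.727, 0.687, -0.0, -0.0]
force: [0.3, 0.2, -2.1]
gripper_width: 0.411
```

Emit:
play_rows(slide=[[0,0,-0.008],[0,0,-0.008],[0,0,-0.008]], delta_rot=[[0,0,0],[0,0,0],[0,0,0]], claw=[0.3,0.3,0.3])

```text
time_s: 25.95
position: [0.6673, 0.0317, 0.0316]
tcp_rot: [0.727, 0.687, 0.0, 0.0]
force: [-0.4, -0.3, -1.6]
gripper_width: 0.406
```

Emit:
play_rows(slide=[[0,0,-0.006],[0,0,-0.006],[0,0,-0.006]], delta_rot=[[0,0,0],[0,0,0],[0,0,0]], claw=[0.3,0.3,0.3])

```text
time_s: 26.25
position: [0.6675, 0.0318, 0.0309]
tcp_rot: [0.727, 0.687, 0.0, 0.0]
force: [0.9, 1.1, -0.4]
gripper_width: 0.411
```

Emit:
play_rows(slide=[[0,0,-0.006],[0,0,-0.006],[0,0,-0.006]], delta_rot=[[0,0,0],[0,0,0],[0,0,0]], claw=[0.3,0.3,0.3])

```text
time_s: 26.55
position: [0.6677, 0.032, 0.0305]
tcp_rot: [0.727, 0.687, 0.0, 0.0]
force: [-1.9, 2.5, 5.6]
gripper_width: 0.406
```

Emit:
play_rows(slide=[[0,0,0],[0,0,0],[0,0,0],[0,0,0],[0,0,0],[0,0,0]], delta_rot=[[0,0,0],[0,0,0],[0,0,0],[0,0,0],[0,0,0],[0,0,0]], claw=[0.43,0.46,0.5,0.6,0.65,0.65])

```text
time_s: 27.15
position: [0.6672, 0.0317, 0.0295]
tcp_rot: [0.727, 0.687, -0.0, -0.0]
force: [0.6, 0.0, 0.5]
gripper_width: 0.651
```

Emit:
play_rows(slide=[[0,0,0.05],[0,0,0.15],[0,0,0.3],[0,0,0.5],[0,0,0.7],[0,0,0.7]], delta_rot=[[0,0,0],[0,0,0],[0,0,0],[0,0,0],[0,0,0],[0,0,0]], claw=[0.65,0.65,0.65,0.65,0.65,0.65])

```text
time_s: 27.75
position: [0.6712, 0.0314, 0.1423]
tcp_rot: [0.727, 0.687, 0.004, 0.004]
force: [0.8, -0.4, 0.8]
gripper_width: 0.654
```

```bash
python3 look.py c3
```

```text
27.75 [0.6712 0.0314 0.1423] [0.7265 0.6871 0.0035 0.0043] yaw -0.0558 F [ 0.8 -0.4  0.8] w 0.6536921783765879 q [-0.13  0.47  1.43 -0.    1.24 -1.64]
```

View pics/c3.png

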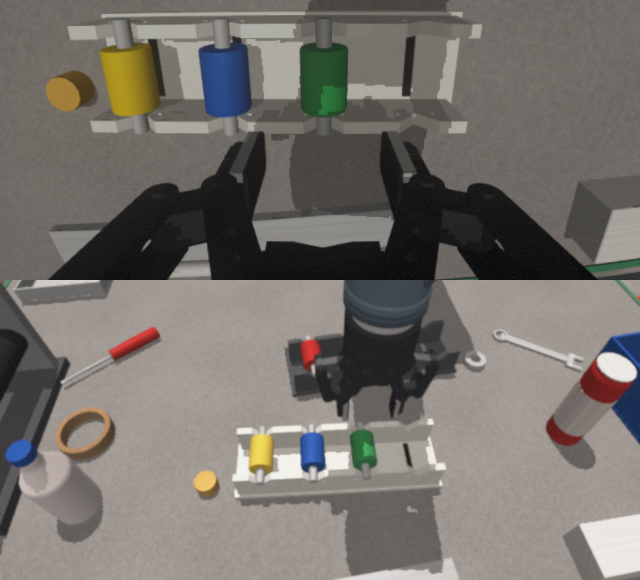

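Emit:
play_rows(slide=[[-0.15,-0.05,0],[-0.35,-0.1,0],[-0.55,-0.15,0],[-0.66,-0.193,0]], delta_rot=[[0,0,0.01],[0,0,0.02],[0,0,0.03],[0,0,0.042]], claw=[0.65,0.65,0.65,0.65])

```text
time_s: 28.25
position: [0.5651, 0.003, 0.1332]
tcp_rot: [0.679, 0.734, -0.001, -0.002]
force: [-0.5, 0.0, 0.6]
gripper_width: 0.649
```

Emit:
play_rows(slide=[[-0.15,-0.05,0],[-0.35,-0.1,0],[-0.55,-0.15,0],[-0.66,-0.193,0],[-0.66,-0.193,0],[-0.66,-0.193,0],[-0.66,-0.193,0]], delta_rot=[[0,0,0],[0,0,0],[0,0,0],[0,0,0],[0,0,0],[0,0,0],[0,0,0]], claw=[0.65,0.65,0.65,0.65,0.65,0.65,0.65])

```text
time_s: 28.95
position: [0.4701, -0.0261, 0.1347]
tcp_rot: [0.68, 0.733, 0.0, 0.0]
force: [0.4, -0.2, 0.5]
gripper_width: 0.65
```

```bash
python3 look.py c4
```

```text
28.95 [ 0.4701 -0.0261  0.1347] [6.797e-01 7.335e-01 2.000e-04 2.000e-04] yaw 0.076 F [ 0.4 -0.2  0.5] w 0.649768396619648 q [-0.31  0.06  1.95  0.    1.13 -1.96]
```

View pics/c4.png

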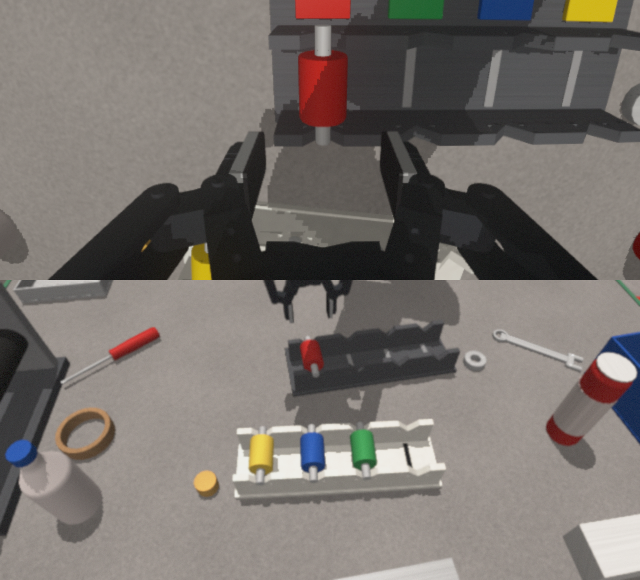

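Emit:
play_rows(slide=[[0.005,0,-0.1],[0.005,0,-0.25],[0.005,0,-0.4],[0.005,0,-0.5],[0.005,0,-0.58],[0.005,0,-0.65],[0.005,0,-0.7],[0.005,0,-0.7]], delta_rot=[[0,0,0],[0,0,0],[0,0,0],[0,0,0],[0,0,0],[0,0,0],[0,0,0],[0,0,0]], claw=[0.65,0.65,0.65,0.65,0.65,0.65,0.65,0.65])

```text
time_s: 29.85
position: [0.4696, -0.026, 0.0289]
tcp_rot: [0.68, 0.733, -0.0, -0.001]
force: [0.4, 0.7, -0.0]
gripper_width: 0.653
```

```bash
python3 look.py c5
```

```text
29.85 [ 0.4696 -0.026   0.0289] [ 6.797e-01  7.335e-01 -3.000e-04 -7.000e-04] yaw 0.076 F [ 0.4  0.7 -0. ] w 0.6528844966632844 q [-0.31  0.25  2.    0.    0.89 -1.96]
```

View pics/c5.png

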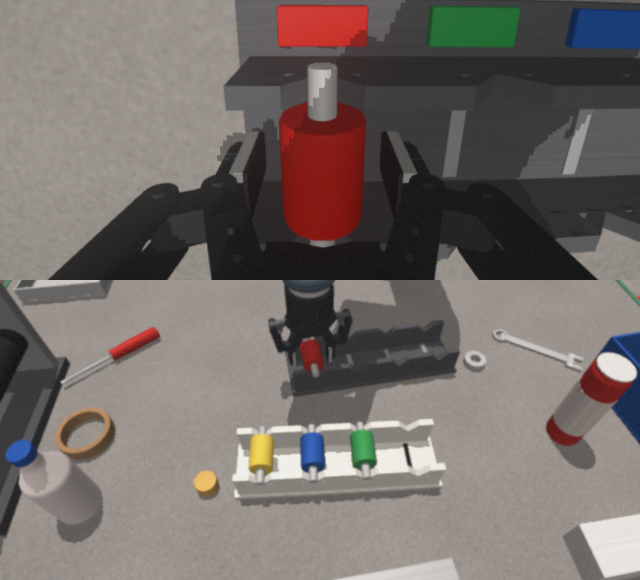

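Emit:
play_rows(slide=[[0,0,0],[0,0,0],[0,0,0],[0,0,0],[0,0,0],[0,0,0]], delta_rot=[[0,0,0],[0,0,0],[0,0,0],[0,0,0],[0,0,0],[0,0,0]], claw=[0.3,0.3,0.3,0.3,0.3,0.3])

```text
time_s: 30.55
position: [0.4706, -0.0262, 0.0305]
tcp_rot: [0.68, 0.733, 0.0, 0.001]
force: [-0.5, 1.5, 6.3]
gripper_width: 0.411
```

Emit:
play_rows(slide=[[0,0,0.1],[0,0,0.2],[0,0,0.4],[0,0,0.6],[0,0,0.8],[0,0,0.8]], delta_rot=[[0,0,0],[0,0,0],[0,0,0],[0,0,0],[0,0,0],[0,0,0]], claw=[0.3,0.3,0.3,0.3,0.3,0.3])

```text
time_s: 31.15
position: [0.4728, -0.0271, 0.1538]
tcp_rot: [0.68, 0.733, 0.002, 0.004]
force: [0.2, -0.5, -1.9]
gripper_width: 0.408
```

Emit:
play_rows(slide=[[0.1,0.06,0],[0.25,0.15,0],[0.45,0.3,0],[0.6,0.4,0],[0.67,0.44,0]], delta_rot=[[0,0,-0.01],[0,0,-0.02],[0,0,-0.03],[0,0,-0.042],[0,0,-0.042]], claw=[0.3,0.3,0.3,0.3,0.3])

```text
time_s: 31.65
position: [0.5713, 0.0411, 0.1484]
tcp_rot: [0.726, 0.687, -0.0, -0.0]
force: [0.3, -0.3, -1.4]
gripper_width: 0.408
```

Emit:
play_rows(slide=[[0.1,0.06,0],[0.25,0.15,0],[0.45,0.3,0],[0.6,0.4,0],[0.67,0.44,0],[0.67,0.44,0],[0.67,0.44,0]], delta_rot=[[0,0,0],[0,0,0],[0,0,0],[0,0,0],[0,0,0],[0,0,0],[0,0,0]], claw=[0.3,0.3,0.3,0.3,0.3,0.3,0.3])

```text
time_s: 32.35
position: [0.6699, 0.1053, 0.1484]
tcp_rot: [0.726, 0.687, -0.001, -0.001]
force: [-0.6, -0.6, -2.3]
gripper_width: 0.408
```

```bash
python3 look.py d1
```

```text
32.35 [0.6699 0.1053 0.1484] [ 7.265e-01  6.872e-01 -1.000e-03 -7.000e-04] yaw -0.0555 F [-0.6 -0.6 -2.3] w 0.4080138323572726 q [-0.02  0.48  1.39 -0.    1.27 -1.53]
```

View pics/d1.png

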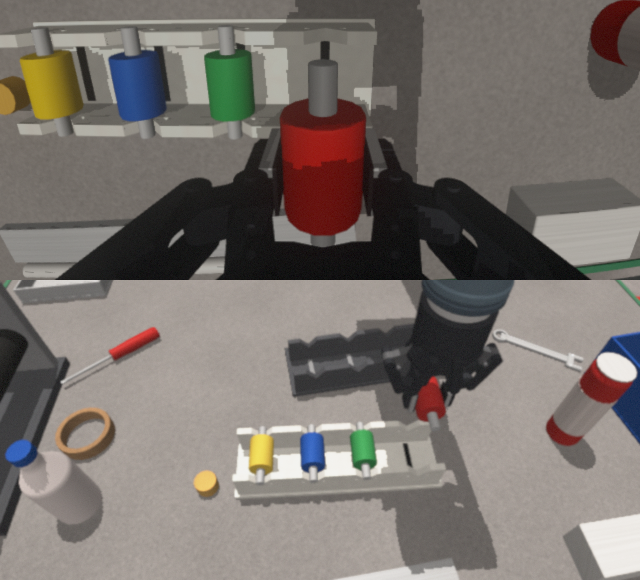

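Emit:
play_rows(slide=[[0.01,0.008,-0.05],[0.01,0.008,-0.15],[0.01,0.008,-0.3],[0.01,0.008,-0.43],[0.01,0.008,-0.53],[0.01,0.008,-0.6],[0.01,0.008,-0.66],[0.01,0.008,-0.66]], delta_rot=[[0,0,0],[0,0,0],[0,0,0],[0,0,0],[0,0,0],[0,0,0],[0,0,0],[0,0,0]], claw=[0.3,0.3,0.3,0.3,0.3,0.3,0.3,0.3])

```text
time_s: 33.25
position: [0.6717, 0.107, 0.0492]
tcp_rot: [0.727, 0.687, -0.001, -0.001]
force: [-0.1, -0.2, -1.1]
gripper_width: 0.407
```

```bash
python3 look.py d2; python3 held.py red 380,180,460,320
```

```text
33.25 [0.6717 0.107  0.0492] [ 7.267e-01  6.870e-01 -8.000e-04 -7.000e-04] yaw -0.0561 F [-0.1 -0.2 -1.1] w 0.4072429295781699 q [-0.02  0.6   1.43 -0.    1.11 -1.53]
(array([417.44230769, 263.07211538]), array([405, 244,  26,  37, 624], dtype=int32))
scene [0.6838 0.1061 0.0751]
wrist [322.49492592 287.27552263] [0.674  0.1061 0.0711]
top [241  97  21  26 383] [0.6618 0.1078 0.0741]
```

View pics/d2.png

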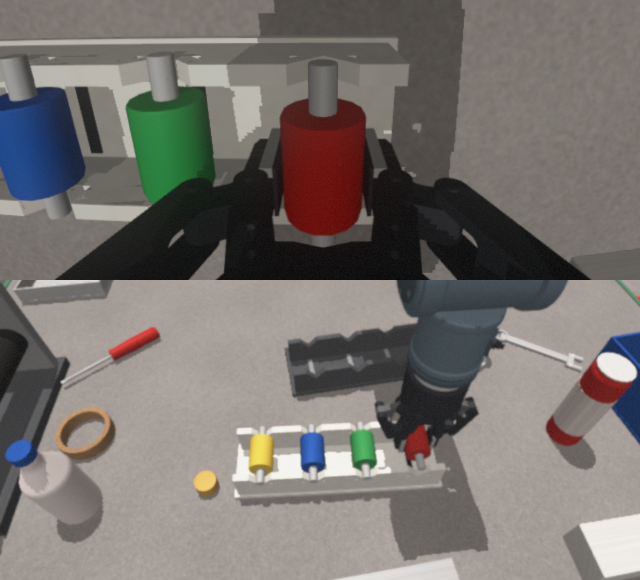

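Well aligned; lower.

Emit:
play_rows(slide=[[0,-0.002,-0.03],[0,-0.002,-0.06],[0,-0.002,-0.085],[0,-0.002,-0.105],[0,-0.002,-0.12],[0,-0.002,-0.12],[0,-0.002,-0.12]], delta_rot=[[0,0,0],[0,0,0],[0,0,0],[0,0,0],[0,0,0],[0,0,0],[0,0,0]], claw=[0.3,0.3,0.3,0.3,0.3,0.3,0.3])

```text
time_s: 34.2
position: [0.6725, 0.1067, 0.0326]
tcp_rot: [0.727, 0.687, -0.0, -0.0]
force: [-0.6, 0.1, -0.6]
gripper_width: 0.409
```

Emit:
play_rows(slide=[[0,0,-0.008],[0,0,-0.008],[0,0,-0.008]], delta_rot=[[0,0,0],[0,0,0],[0,0,0]], claw=[0.3,0.3,0.3])

```text
time_s: 34.5
position: [0.6725, 0.1067, 0.0316]
tcp_rot: [0.727, 0.687, 0.0, 0.0]
force: [-1.5, 0.5, -1.1]
gripper_width: 0.407
```

Emit:
play_rows(slide=[[0,0,-0.006],[0,0,-0.006],[0,0,-0.006]], delta_rot=[[0,0,0],[0,0,0],[0,0,0]], claw=[0.3,0.3,0.3])

```text
time_s: 34.8
position: [0.6727, 0.1068, 0.0308]
tcp_rot: [0.727, 0.687, 0.0, 0.0]
force: [-0.8, 0.1, -0.6]
gripper_width: 0.406
```

Emit:
play_rows(slide=[[0,0,-0.005],[0,0,-0.005],[0,0,-0.005]], delta_rot=[[0,0,0],[0,0,0],[0,0,0]], claw=[0.3,0.3,0.3])

```text
time_s: 35.1
position: [0.6728, 0.107, 0.0305]
tcp_rot: [0.727, 0.687, 0.0, 0.0]
force: [-2.9, 0.4, 5.6]
gripper_width: 0.412
```

Emit:
play_rows(slide=[[0,0,0],[0,0,0],[0,0,0],[0,0,0],[0,0,0],[0,0,0]], delta_rot=[[0,0,0],[0,0,0],[0,0,0],[0,0,0],[0,0,0],[0,0,0]], claw=[0.43,0.46,0.5,0.6,0.65,0.65])

```text
time_s: 35.7
position: [0.6725, 0.1067, 0.0298]
tcp_rot: [0.727, 0.687, -0.0, -0.0]
force: [-0.1, -1.2, 0.3]
gripper_width: 0.654
```

Emit:
play_rows(slide=[[0,0,0.05],[0,0,0.15],[0,0,0.3],[0,0,0.5],[0,0,0.75],[0,0,0.75]], delta_rot=[[0,0,0],[0,0,0],[0,0,0],[0,0,0],[0,0,0],[0,0,0]], claw=[0.65,0.65,0.65,0.65,0.65,0.65])

```text
time_s: 36.3
position: [0.677, 0.1068, 0.1512]
tcp_rot: [0.727, 0.687, 0.005, 0.005]
force: [1.8, -0.1, 1.0]
gripper_width: 0.648
```

Emit:
play_rows(slide=[[-0.2,0,0.2],[-0.5,0,0.4],[-0.8,0,0.4],[-1,0,0.4],[-1,0,0.4],[-1,0,0.4]], delta_rot=[[0,0,0],[0,0,0],[0,0,0],[0,0,0],[0,0,0],[0,0,0]], claw=[0.65,0.65,0.65,0.65,0.65,0.65])

```text
time_s: 36.9
position: [0.523, 0.1068, 0.2037]
tcp_rot: [0.727, 0.687, 0.001, 0.001]
force: [0.3, -0.7, 0.7]
gripper_width: 0.649
```

Emit:
play_rows(slide=[[-0.3,0,0],[-0.6,0,0],[-0.9,0,0],[-0.9,0,0],[-0.9,0,0],[-0.9,0,0]], delta_rot=[[0,0,0],[0,0,0],[0,0,0],[0,0,0],[0,0,0],[0,0,0]], claw=[0.65,0.65,0.65,0.65,0.65,0.65])

```text
time_s: 37.5
position: [0.3896, 0.1065, 0.2034]
tcp_rot: [0.727, 0.687, 0.001, 0.001]
force: [-0.4, 0.1, -0.0]
gripper_width: 0.65
```

```bash
python3 look.py d3
python3 - <<'E'
from h import *
s=grab_frame("scene");t=grab_frame("top")
cv2.imwrite("pics/d4.png",np.vstack([cv2.resize(s["pixels"][230:325,225:455],(690,285),interpolation=2),cv2.resize(t["pixels"][75:165,220:420],(690,310),interpolation=2)]))
yaw=-.055;c0=np.array([.6664,-.006])
for c in H:
  b=blobs(s,c,(235,235,440,310),150)[0];a=blobs(t,c,(230,75,410,160),150)[0]
  if a and b:
    X=tri(s,b[0][0],t,a[0][0]);d=X[:2]-c0
    print(c,X.round(4),"rack",(np.array([[np.cos(yaw),np.sin(yaw)],[-np.sin(yaw),np.cos(yaw)]])@d).round(4))
E
```

```text
37.5 [0.3896 0.1065 0.2034] [0.7268 0.6869 0.0008 0.0009] yaw -0.0564 F [-0.4  0.1 -0. ] w 0.6503000712717181 q [-0.03 -0.2   2.04 -0.    1.3  -1.54]
red [0.6732 0.1057 0.0508] rack [0.0006 0.1119]
yellow [ 0.6605 -0.1179  0.0507] rack [ 0.0002 -0.1121]
blue [ 0.6651 -0.0431  0.0507] rack [ 0.0007 -0.0372]
green [0.6688 0.0313 0.0506] rack [0.0003 0.0374]
```

View pics/d4.png

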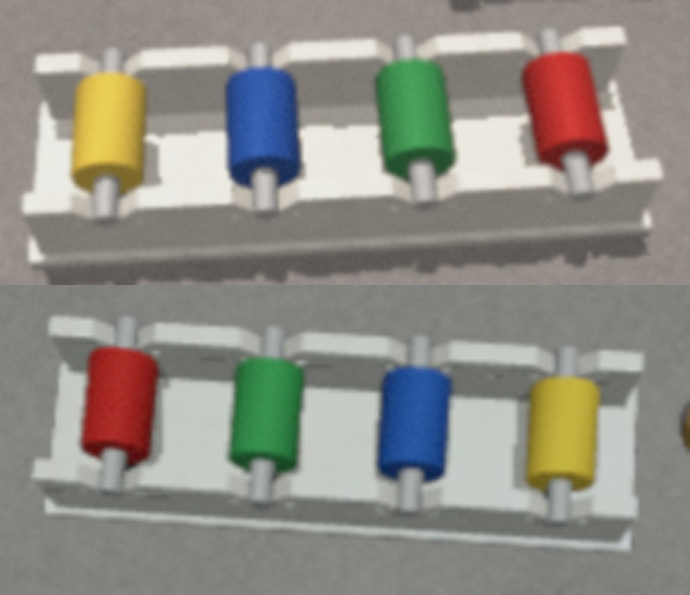

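View pics/d3.png

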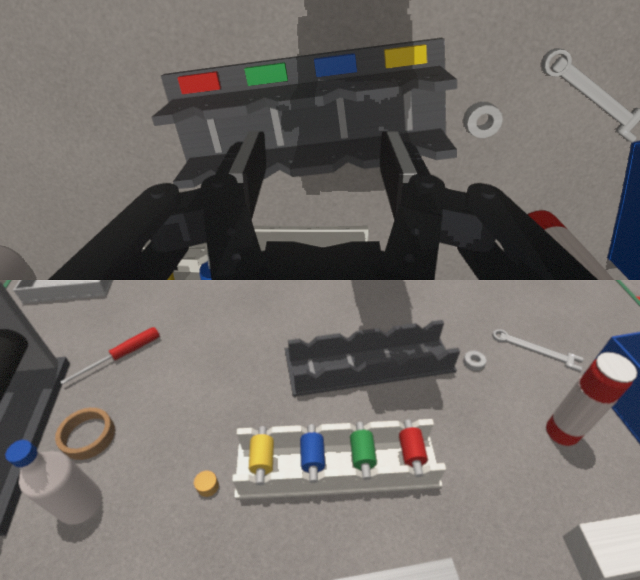

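All four rollers are seated level at rack y of about −112, −37, +37 and +112 mm, in reversed order, and the robot is clear of them.

```bash
python3 -c "
from rig import env
print(env.hand_in())"
```

```text
the job is handed in; nothing more can be done
None
```

All four rollers are now in the white rack in reverse order, and I have handed the job in. From the robot's right to left they run yellow, blue, green, red; on the black rack they ran yellow, blue, green, red from the left.

I gripped each one by its sleeve and lowered it until light contact with the seat (wrist force up to about 6 N) before letting go. None was dropped or put on the bench, and it took about 37.5 s of the 96 s allowed.

- **Position:** the last check, from the scene and top cameras, put each sleeve centre within about 0.7 mm of its seat centre. The measured axis height was about 50.7 mm against the nominal 48.5 mm. I put that difference down to the cameras seeing mostly the upper surface; the same offset showed while the rollers lay in the black rack.
- **Seating:** the pictures show all the journals in their notches and the rollers level.
- **Robot:** the gripper was well clear, touching nothing, with near-zero wrist force.

No check failed. The only disagreement was that the TCP readings wandered by 1–4 mm during moves; I corrected for this from the wrist pictures before gripping and placing.

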